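Take a clutch coil off a gear unit's shaft and fit a keyed pulley in its place

TASK

This gear unit is losing its magnetic clutch: slide the wound coil straight up off the upright shaft and lay it flat, the same way up, in the free end of the green bin, without dropping it. Then take from the rack on the plywood board the key that suits (the middle length), drop it all the way down into the shaft's open-topped keyway, and slide the pulley on over it, boss up and with its keyway lined up, until it sits fully home on the shaft's collar; lower it, do not let it drop. Leave the other two keys, the old friction plate in the bin and the tin where they are.

Things in the scene. Friction and masses are not known exactly. Their poses are not given: they have to be found in the camera images.
- gearbox: Grey worm gear unit, fixed, 145 x 120 mm, upright shaft in its middle, lying motor to its +x. Origin on the bench on the shaft's axis, z up. Top face 100 mm up; on it a spigot 43 mm diameter, 12 mm high. A breather plug, 18 mm diameter, top 130 mm up, stands 59 mm from the axis to -x. The motor's terminal box, 80 mm wide, starts 108 mm from the axis to +x, top 145 mm up.
- shaft: Steel shaft end, upright, does not turn: 28 mm diameter, 40 mm long, chamfered top, on a collar 42 mm diameter. Origin on its axis on the collar's face, 121 mm above the bench; z up. +x points out through its keyway: a slot 10 mm wide, open at the top and along the side, floor 6.5 mm from the axis, running down into a pocket 6 mm deep in the collar, closed at 19 mm from the axis.
- coil: The wound coil: copper winding between black flanges, 68 mm diameter, 40 mm high, bore 46 mm, about 0.45 kg. It starts on the gear unit's top face round spigot and shaft. Origin at the centre of its underside, z up its axis. A black terminal block, 22 mm wide, sticks out to 53 mm from the axis on its +x side, 22 to 40 mm above its underside.
- bin: Green plastic stacking bin, does not move: 260 (x) x 180 (y) x 58 mm high outside, walls and floor 5 mm. Origin at the centre of its underside, z up. The friction plate lies in its +x end; the -x end is free.
- plate: Old steel friction plate lying flat in the bin's +x end, 73 mm diameter, 12 mm thick; stays where it is. Origin at the centre of its underside.
- kit: Plywood board, 250 (x) x 180 (y) x 8 mm, fixed. Origin at the centre of its underside, z up. On its +x end, centred at x = 88 mm, a grey rack block, 36 (x) x 130 (y) mm, top 26 mm above the bench, with three pockets in a row along y, 42 mm apart and 14 mm deep, where three keys stand upright in any order. The pulley lies on its -x half.
- key: The key to fit, plain steel bar, 11 (x) x 8 (y) x 46 mm high, standing in the rack; the middle one of the three in length. Origin at the centre of its underside, z up its length. In the shaft its 8 mm width goes across the slot, its 11 mm depth points outward (some 4 mm proud of the shaft) and, when home, its foot stands in the collar's pocket, its top level with the shaft's.
- key_short: Another key of the same section, 34 mm long, standing in the rack; stays where it is. Origin at the centre of its underside.
- key_long: Another key of the same section, 58 mm long, standing in the rack; stays where it is. Origin at the centre of its underside.
- pulley: Grey cast V-belt pulley lying on the kit board, boss up, about 0.42 kg: rim 80 mm diameter, 14 mm high; above it a boss 50 mm diameter, up to 32 mm high. Through bore 30 mm with a keyway 11 mm wide reaching 20.5 mm from the axis on its +x side, over the full height. Origin at the centre of its underside, z up its axis.
- tin: Round tin with a lid, 75 mm diameter, 65 mm high, standing on the bench between the robot and the gear unit; stays where it is. Origin at the centre of its underside.
Mind the look-alikes: they are no part of the job. Leave any pink or turquoise look-alike of the coil alone. Leave any red look-alike of the pulley alone.

How it is judged (in metres and radians):
On the way, in this order (a step that is already met when the one before it is completed fails the run):
1. the coil is off the shaft, aside of it (horizontal distance between coil and shaft above 0.07 m), for 0.1 s.
2. the middle key stands home in the shaft's keyway, let go, before the pulley goes on (z of key in the frame of shaft between -0.009 and -0.002 m and x of key in the frame of shaft between 0.008 and 0.016 m and y of key in the frame of shaft between -0.004 and 0.004 m and contact force between the fingers and key below 0.1 N and angle between key's own z axis and vertical below 0.15 rad and horizontal distance between pulley and shaft above 0.05 m), for 0.2 s.
At the end, for the whole second after the job is handed in: Coil flat and right side up on the bin's floor (5 mm), axis 125 mm free-side to 30 mm plate-side of the bin's middle. Key foot within 4 mm of its pocket floor. Pulley boss up, foot within 3 mm of the collar, axis within 4 mm of the shaft's, keyway over the key (0.25 rad). All let go, at rest (x of coil in the frame of bin between -0.125 and 0.03 m and y of coil in the frame of bin between -0.085 and 0.085 m and z of coil in the frame of bin between 0 and 0.01 m and angle between coil's own z axis and vertical below 0.1 rad and z of key in the frame of shaft between -0.009 and -0.002 m and x of key in the frame of shaft between 0.008 and 0.018 m and y of key in the frame of shaft between -0.004 and 0.004 m and angle between key's own z axis and vertical below 0.15 rad and z of pulley in the frame of shaft between -0.003 and 0.003 m and horizontal distance between pulley and shaft below 0.004 m and angle between pulley's own z axis and vertical below 0.08 rad and angle between the x axis of pulley and the x axis of shaft, either way round below 0.25 rad and linear speed of each of coil, pulley, key below 0.02 m/s); the robot touches nothing.
It fails at once if the coil is dropped (falls free from more than about 2 cm) (linear speed of coil above 0.6 m/s and contact force between the fingers and coil below 0.5 N).
It fails at once if the pulley is dropped (falls free from more than about 2 cm) (linear speed of pulley above 0.6 m/s and contact force between the fingers and pulley below 0.5 N).
It fails at once if one of the other keys is taken or shifted by more than 2 cm (distance of any of key_short, key_long from where it was at the start of the episode above 0.02 m).
It fails at once if the old friction plate is shifted by more than 3 cm (distance of plate from where it was at the start of the episode above 0.03 m).
It fails at once if the tin is shifted by more than 3 cm or tipped (distance of tin from where it was at the start of the episode above 0.03 m or angle between tin's own z axis and vertical above 0.4 rad).
It also fails if it takes over 72 s, if anything falls off the work surface, if the arm or the gripper's body presses on something with over 40 N, if the wrist force passes 120 N, or if a joint passes its speed limit or range.

ROBOT

A 6-joint arm with a two-finger parallel gripper is mounted at the origin on the work surface. World frame = base frame: x ahead of the robot, y to its left, z up, the work surface at z = 0. Lengths are in mm, angles in degrees, forces in N, time in s.
With the tool pointing down it reaches from about 300 to 850 mm from the base axis. Payload 4.2 kg.
Tool frame: the origin (TCP) lies on the centre line of the jaws, within the pads' length; the fingertips stand 11 mm ahead of it and the grasp point (between the pads) lies 8 mm behind it; z points along the fingers, y is the direction in which the jaws open and shut (so a half turn about z gives the same grasp; the last joint's range is limited). The gripper opens to 91 mm and grips with 3 to 60 N. Pads are 32 mm wide; open, the fingers measure 118 mm over their backs; the gripper's body (76 mm by 178 mm) begins 60 mm behind the grasp point.
Start: joints at [71.104, 18.312, 89.639, -0, 72.044, -1.146], TCP at [175.301, 547.642, 224.976] pointing down, gripper open.
Joint ranges: [-177.97, 177.97], [-48.28, 115.42], [12.27, 149.76], [-77.06, 257.06], [2.81, 150.46], [-146.56, 146.56]. Speed limits (degrees/s): [147.25, 147.25, 180, 180, 180, 180].

INTERFACE

Orientations are given as [roll, pitch, yaw] about the fixed x, y, z axes, in that order (R = Rz(yaw) Ry(pitch) Rx(roll)).
In Python, from workcell import env, grab_frame gives the robot as it stands. The module is installed in compiled form; this text tells all that it offers.
- The arm moves only by the tool arm_command, never from a script. Its argument "series" is one flat list of numbers, 6 for each row, row after row: the shift along the world's x, y, z each as a share of 400 mm, from -1 to 1, then the turn, a rotation vector about the world's x, y, z each as a share of 45 degrees, from -1 to 1. A call has 1 to 20 rows; each row shifts and turns the commanded pose from where the row before left it; what a row does not reach is not made up. A row lasts 1/12 s, in which the tool goes at most 41.7 mm and 7.16 degrees, less where a joint would pass 70% of its speed; a pose out of reach is approached as far as the arm can. A call with a number of a shift or a turn outside -1 to 1 is refused whole. A call with a gripper value outside its range is refused whole. "hand" is the opening, from 0 (shut) to 1 (fully open), set as the call begins (left out, the last holds). The fingers move at their own pace and stop on an object; "newtons" is the grip in N (left out, the last holds). Time passes only in rows, so rows that do not move let the fingers close. It gives the time, the measured TCP pose, the force and the opening at its end, in the units of the state.
- env.state(): the state, without advancing time (a new reading comes with each control period).
- grab_frame(name): name is "scene" or "side" or "wrist"; returns a dict with "frame" (480x640x3 uint8, red, green, blue), "intrinsics" (3x3 intrinsics, pixels), "R" (3x3) and "t" (3): a world point X has camera coordinates R X + t; the wrist camera has in their place "tool_from_camera" (4x4, takes a point from camera to tool coordinates, whose origin is the TCP and whose axes are the flange's). Camera axes: x right, y down, z forward; pixel columns grow to the right and rows downward; lengths in mm; the calibration is good to about 2 mm. The wrist camera is an equidistant fisheye: a pixel r from the principal point sees the ray r / f radians off the axis. A picture is of the moment at which its call begins: read the wrist's pose just before it. There is no depth.
- env.job_done(): hands the job in, once; it reports no verdict.
The state is a dict: "time_s": time; "qpos": joint angles; "qvel": joint speeds; "effort": joint torques, N m; "ee_pos": TCP position; "ee_rot": TCP orientation; "force": force on the tool from outside, world axes, zero at the start; "torque": the same for the moment, N m; "gripper_width": finger opening in mm.
Only numpy, scipy, OpenCV 4.12 (cv2) and the standard library are available. Lean on these libraries where they do the work, as an engineer would, in place of code of your own. Each camera call takes 0.05 s, during which the arm holds its last target.

## Working session

There is one attempt and no reset: what is moved stays moved. The work goes in short steps, Python scripts to look and compute and a tool call to move; the robot and the scene stay as the last step left them, time stands still between calls to the robot, and variables do not carry over. Pictures are saved under pics/ and viewed, and the job is handed in when it is done.

Besides the shell and the picture viewer there is one more tool, called after ">>>" by a JSON object that holds its "api" and its "payload", one argument or row to a line. arm_command: Moves the arm, as the interface text tells. Shift numbers are shares of 400 mm and turn numbers shares of 45 degrees, none past 1 either way. Its arguments: {"type":"object","properties":{"series":{"type":"array"},"hand":{"type":"number"},"newtons":{"type":"number"}},"required":["series"]}

```bash
mkdir -p pics; cat > h.py <<'E'
import numpy as np, cv2
from workcell import env, grab_frame
def save(n,name):
    f=grab_frame(n); cv2.imwrite(f'pics/{name}.png',f['frame'][:,:,::-1]); return f
E
python3 - <<'E'
from h import *
s=env.state(); print(s)
for n in ['scene','side','wrist']:
    f=save(n,n+'0'); print(n,{k:np.round(v,4).tolist() for k,v in f.items() if k!='frame'})
    import pickle; pickle.dump(f,open(f'{n}.pkl','wb'))
E
```

```text
{'time_s': 0.0, 'qpos': array([ 7.11021259e+01,  1.83522780e+01,  8.97057186e+01, -1.31897597e-03,
        7.20422185e+01, -1.14357449e+00]), 'qvel': array([-0.02756419,  0.04603854,  0.04279902, -0.0855861 ,  0.0395697 ,
        0.0966268 ]), 'effort': array([ 2.63406355e-04, -4.12451577e+01, -2.31977624e+01,  7.26629421e-02,
        4.57052153e-02, -1.38669748e-04]), 'ee_pos': array([175.16911126, 547.17383192, 224.11852136]), 'ee_rot': array([-1.79899780e+02, -7.46316806e-04,  1.62246108e+02]), 'force': array([-0.04060384,  0.24534517,  0.46973021]), 'torque': array([-0.02030938, -0.03193391, -0.00290472]), 'gripper_width': 91.31485350661738}
scene {'intrinsics': [[454.5947, 0.0, 322.4387], [0.0, 454.5947, 240.436], [0.0, 0.0, 1.0]], 'R': [[-0.7321, 0.6811, 0.0123], [0.5578, 0.6096, -0.5632], [-0.3911, -0.4054, -0.8262]], 't': [371.8148, -240.0532, 1432.5597]}
side {'intrinsics': [[624.288, 0.0, 315.7413], [0.0, 624.288, 236.525], [0.0, 0.0, 1.0]], 'R': [[0.998, -0.0637, 0.004], [-0.0471, -0.7773, -0.6273], [0.0431, 0.6259, -0.7787]], 't': [-483.4104, 107.8915, 1379.3653]}
wrist {'intrinsics': [[371.6483, 0.0, 324.9758], [0.0, 371.6483, 236.6906], [0.0, 0.0, 1.0]], 'tool_from_camera': [[0.0011, -0.9688, -0.2479, 69.3272], [1.0, 0.001, 0.0007, 0.9452], [-0.0004, -0.2479, 0.9688, -158.8038], [0.0, 0.0, 0.0, 1.0]]}
```

View pics/scene0.png

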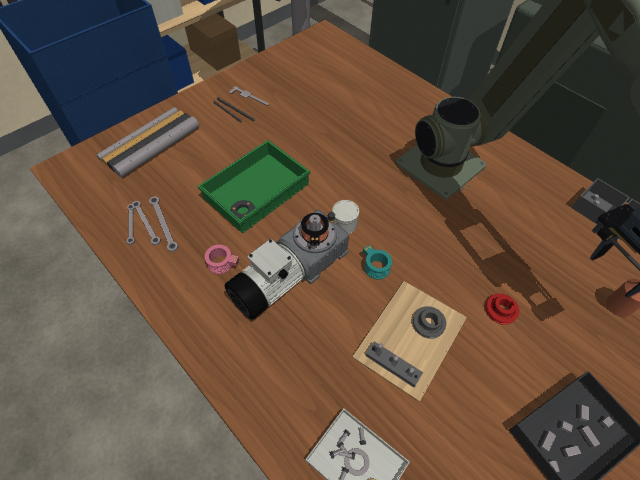

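View pics/side0.png

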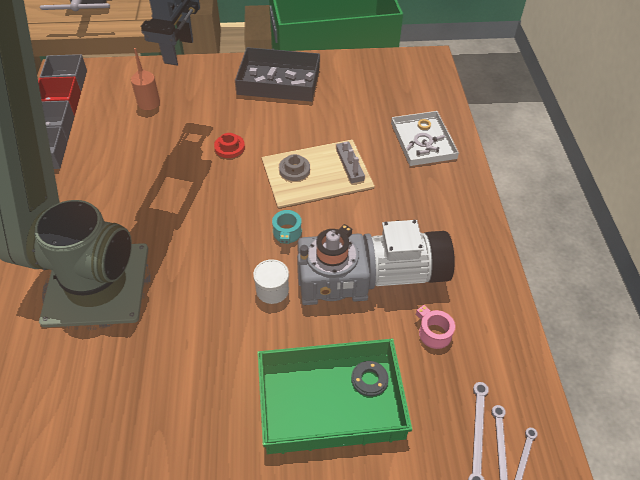

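View pics/wrist0.png

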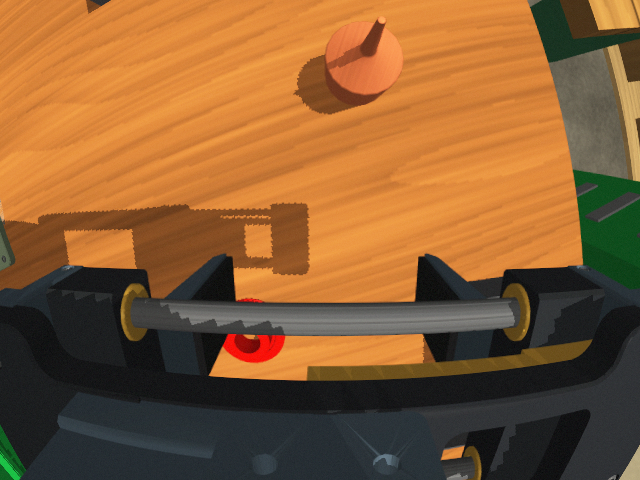

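```bash
python3 - <<'E'
import cv2
def crop(n,x,y,w,h,s,o):
    im=cv2.imread(f'pics/{n}.png')[y:y+h,x:x+w]; cv2.imwrite(f'pics/{o}.png',cv2.resize(im,None,fx=s,fy=s,interpolation=cv2.INTER_CUBIC))
crop('scene0',260,190,130,98,6,'c1'); crop('side0',260,205,130,98,6,'c2'); crop('scene0',350,280,130,98,6,'c3'); crop('side0',255,130,130,98,6,'c4')
E
```

```text
(no output)
```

View pics/c1.png

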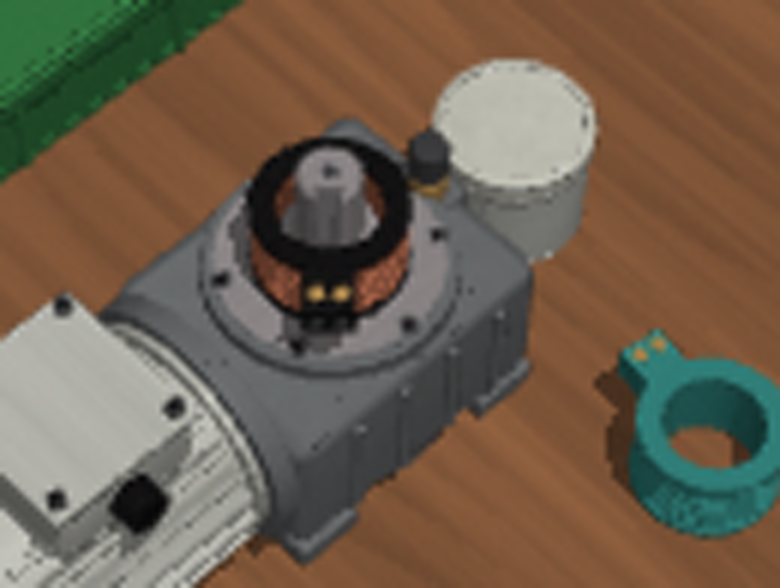

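View pics/c2.png

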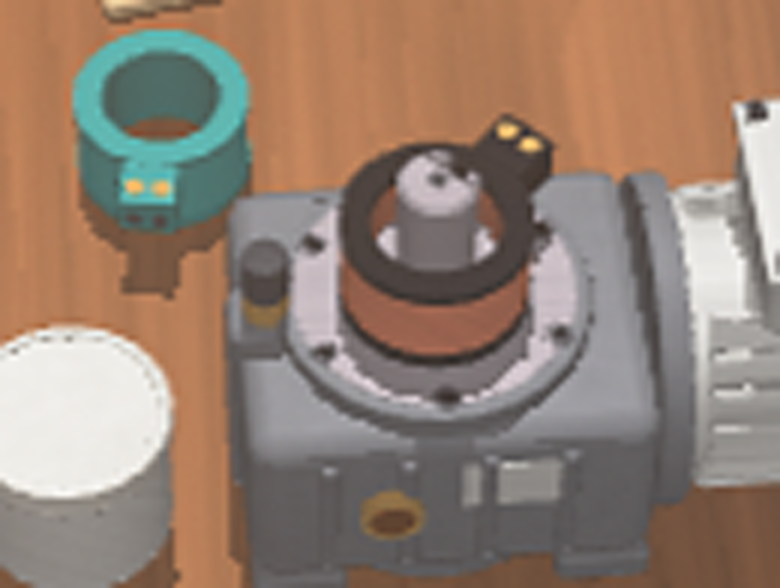

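View pics/c3.png

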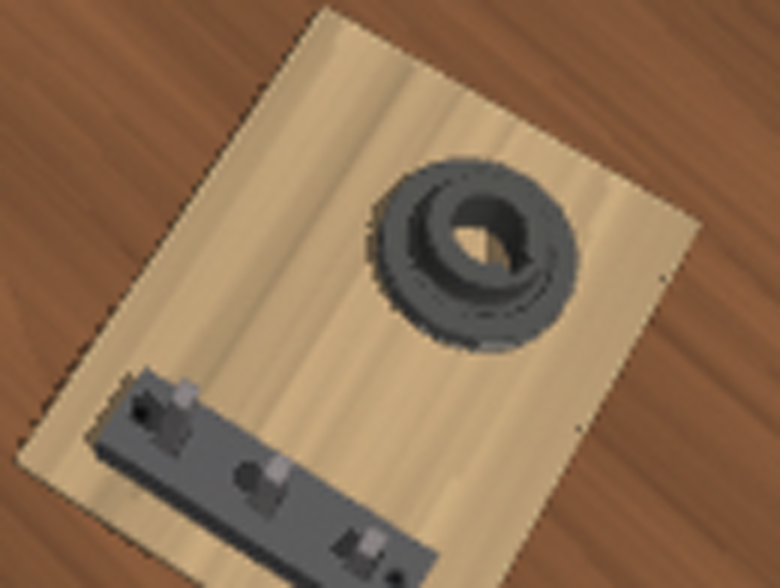

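View pics/c4.png

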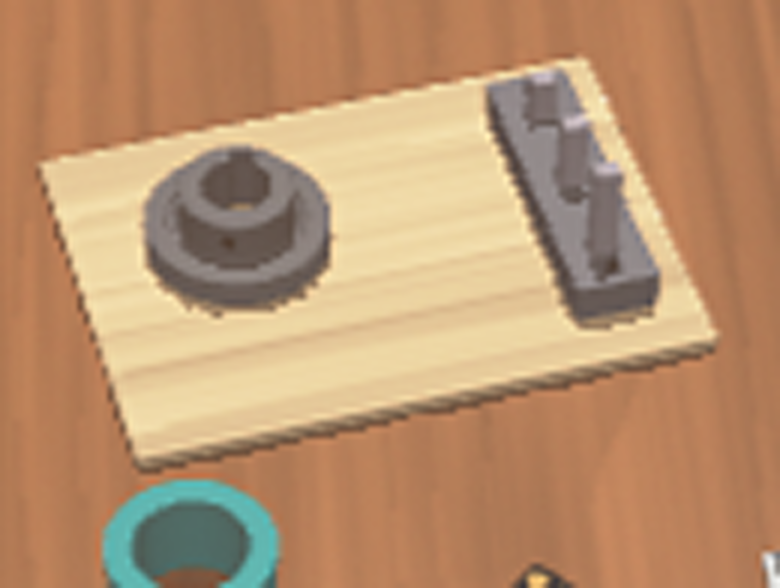

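```bash
cat >> h.py <<'E'
import pickle
from scipy.spatial.transform import Rotation as Ro
def ray(f,px,pose=None):
    K=f['intrinsics']
    if 'R' in f:
        d=np.linalg.inv(K)@[px[0],px[1],1]; d=f['R'].T@d; o=-f['R'].T@f['t']
    else:
        x=(px[0]-K[0,2])/K[0,0]; y=(px[1]-K[1,2])/K[1,1]; r=np.hypot(x,y)+1e-12
        d=np.array([np.sin(r)*x/r,np.sin(r)*y/r,np.cos(r)]); T=f['tool_from_camera']
        p,rpy=pose; W=Ro.from_euler('xyz',rpy,degrees=True).as_matrix()
        d=W@T[:3,:3]@d; o=W@T[:3,3]+p
    return o,d/np.linalg.norm(d)
def atz(f,px,z,pose=None):
    o,d=ray(f,px,pose); return o+d*(z-o[2])/d[2]
def tri(rs):
    A=np.zeros((3,3));b=np.zeros(3)
    for o,d in rs:
        P=np.eye(3)-np.outer(d,d);A+=P;b+=P@o
    X=np.linalg.solve(A,b); return X,[np.linalg.norm(np.cross(X-o,d)) for o,d in rs]
def proj(f,X,pose=None):
    X=np.asarray(X,float)
    if 'R' in f:
        c=f['R']@X+f['t']; p=f['intrinsics']@c; return p[:2]/p[2]
    p,rpy=pose; W=Ro.from_euler('xyz',rpy,degrees=True).as_matrix(); T=f['tool_from_camera']
    c=T[:3,:3].T@(W.T@(X-p)-T[:3,3]); r=np.arctan2(np.hypot(c[0],c[1]),c[2]); n=np.hypot(c[0],c[1])+1e-12
    K=f['intrinsics']; return np.array([K[0,0]*r*c[0]/n+K[0,2],K[1,1]*r*c[1]/n+K[1,2]])
E
python3 - <<'E'
from h import *
sc=pickle.load(open('scene.pkl','rb'));sd=pickle.load(open('side.pkl','rb'))
P={'shafttop161':((260+330/6,190+168/6),(260+437/6,205+180/6),161),
'pulleytop40':((350+478/6,280+232/6),(255+237/6,130+190/6),40),
'key58':((350+183/6,280+392/6),(255+606/6,130+172/6),70),
'key46':((350+276/6,280+466/6),(255+577/6,130+124/6),58),
'key34':((350+372/6,280+542/6),(255+545/6,130+77/6),46),
'plate':((242,209),(370,378),17),
'tin':((260+515/6,190+125/6),(272,272),65)}
for k,(a,b,z) in P.items():
    X,e=tri([ray(sc,a),ray(sd,b)]); print(k,X.round(1),np.round(e,1),atz(sc,a,z).round(0),atz(sd,b,z).round(0))
for n,f,ps in [('sd',sd,[(260,352),(394,341),(409,428),(264,447)]),('sc',sc,[(200,186),(268,143),(310,175),(244,222)])]:
    for p in ps: print(n,atz(f,p,58).round(0))
E
```

```text
shafttop161 [517.2 -19.3 161.9] [0.1 0.1] [517. -20. 161.] [517. -19. 161.]
pulleytop40 [453.  321.7  38. ] [2. 2.] [456. 321.  40.] [451. 321.  40.]
key58 [602.4 292.5  69. ] [0.5 0.5] [603. 293.  70.] [602. 292.  70.]
key46 [594.6 333.5  58. ] [0.1 0.1] [594. 334.  58.] [595. 333.  58.]
key34 [585.6 375.6  46.3] [0.1 0.1] [585. 376.  46.] [586. 376.  46.]
plate [ 574.7 -266.    15.3] [0.7 0.7] [ 576. -265.   17.] [ 574. -267.   17.]
tin [389.3 -34.6  65.5] [0.3 0.3] [389. -35.  65.] [389. -34.  65.]
sd [ 362. -219.   58.]
sd [ 625. -211.   58.]
sd [ 627. -387.   58.]
sd [ 367. -406.   58.]
sc [ 629. -382.   58.]
sc [ 377. -387.   58.]
sc [ 369. -203.   58.]
sc [ 615. -196.   58.]
```

```bash
python3 - <<'E'
from h import *
sc=pickle.load(open('scene.pkl','rb'));sd=pickle.load(open('side.pkl','rb'))
P={'block':((260+330/6,190+293/6),(260+523/6,205+137/6)),'breather':((260+430/6,190+145/6),(260+265/6,205+255/6)),}
for k,(a,b) in P.items():
    X,e=tri([ray(sc,a),ray(sd,b)]); d=X[:2]-[517.2,-19.3];print(k,X.round(1),np.round(e,1),np.hypot(*d),np.degrees(np.arctan2(d[1],d[0])))
s=env.state();print(s['ee_pos'],s['ee_rot'])
E
```

```text
block [549.8  15.2 141.2] [0.7 0.7] 47.51973264739214 46.61436753569662
breather [459.  -19.9 125.8] [0.3 0.3] 58.211333552263014 -179.418161144283
[175.20053138 547.2803483  224.32158142] [-1.79922770e+02  3.72845480e-04  1.62250978e+02]
```

>>> {"api": "arm_command", "payload": {
  "series": [0.0428,-0.0708,0.0095,0,0,-0.1285,0.0428,-0.0708,0.0095,0,0,-0.1285,0.0428,-0.0708,0.0095,0,0,-0.1285,0.0428,-0.0708,0.0095,0,0,-0.1285,0.0428,-0.0708,0.0095,0,0,-0.1285,0.0428,-0.0708,0.0095,0,0,-0.1285,0.0428,-0.0708,0.0095,0,0,-0.1285,0.0428,-0.0708,0.0095,0,0,-0.1285,0.0428,-0.0708,0.0095,0,0,-0.1285,0.0428,-0.0708,0.0095,0,0,-0.1285,0.0428,-0.0708,0.0095,0,0,-0.1285,0.0428,-0.0708,0.0095,0,0,-0.1285,0.0428,-0.0708,0.0095,0,0,-0.1285,0.0428,-0.0708,0.0095,0,0,-0.1285,0.0428,-0.0708,0.0095,0,0,-0.1285,0.0428,-0.0708,0.0095,0,0,-0.1285,0.0428,-0.0708,0.0095,0,0,-0.1285,0.0428,-0.0708,0.0095,0,0,-0.1285,0.0428,-0.0708,0.0095,0,0,-0.1285,0.0428,-0.0708,0.0095,0,0,-0.1285],
  "hand": 1,
  "newtons": 30
}}

```text
time_s: 1.82
ee_pos: [518.1, -20.4, 301.0]
ee_rot: [-180.0, 0.0, 46.3]
force: [0.4, 0.9, 0.2]
gripper_width: 91.1
```

>>> {"api": "arm_command", "payload": {
  "series": [0,0,0,0,0,0,0,0,0,0,0,0]
}}

```text
time_s: 1.98
ee_pos: [518.0, -19.9, 300.4]
ee_rot: [-179.9, 0.0, 46.5]
force: [-0.5, -0.6, -0.4]
gripper_width: 91.5
```

```bash
cat >> h.py <<'E'
def wr(name,x=None,s=3):
    st=env.state(); f=save('wrist',name); pose=(st['ee_pos'],st['ee_rot']); pickle.dump((f,pose),open(name+'.pkl','wb'))
    print(st['time_s'],np.round(st['ee_pos'],1),np.round(st['ee_rot'],2),np.round(st['force'],1),round(st['gripper_width'],1))
    if x:
        u,v,w,h=x; im=f['frame'][v:v+h,u:u+w,::-1]; cv2.imwrite(f'pics/{name}c.png',cv2.resize(im,None,fx=s,fy=s,interpolation=cv2.INTER_CUBIC))
    return f,pose
E
python3 -c "
from h import *
f,p=wr('w1',(220,120,260,195),3); print(proj(f,[517,-19,161],p))"
```

```text
1.9833 [518.  -19.9 300.4] [-1.7994e+02  3.0000e-02  4.6480e+01] [-0.5 -0.6 -0.4] 91.5
[323.69097494 230.0555053 ]
```

View pics/w1c.png

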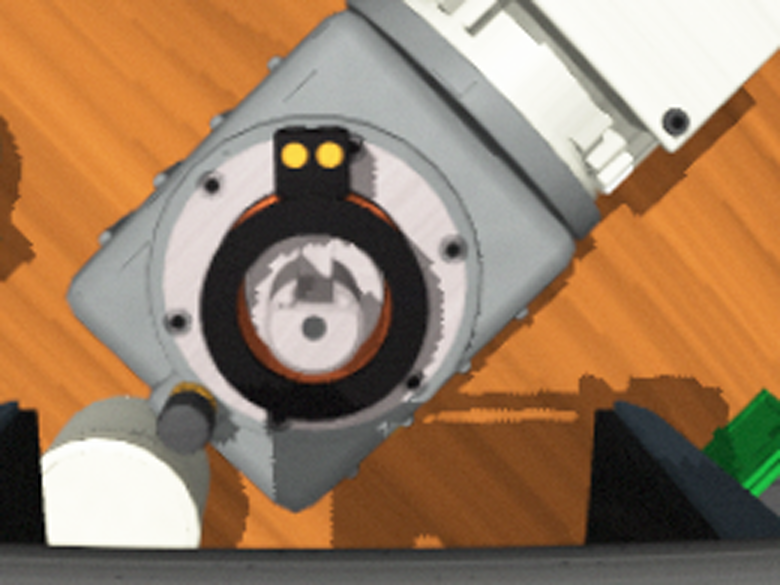

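```bash
python3 - <<'E'
from h import *
f,p=pickle.load(open('w1.pkl','rb'))
c=lambda x,y:(220+x/3,120+y/3)
S=atz(f,c(314,327),161,p);C=atz(f,c(315,307),140,p);B=atz(f,c(312,155),140,p)
print(S,C,B); d=B-C;print(np.hypot(*d[:2]),np.degrees(np.arctan2(d[1],d[0])))
print([atz(f,c(x,307),140,p)[:2].round(1) for x in (202,428)],[atz(f,c(x,300),161,p)[:2].round(1) for x in(298,333)])
# search overlay for keyway yaw
im=f['frame'][:,:,::-1].copy()
im=cv2.resize(im[170:270,270:380],None,fx=7,fy=7,interpolation=cv2.INTER_CUBIC)
def dr(P,col):
    q=[((proj(f,X,p)-[270,170]+.5)*7).astype(int) for X in P]
    cv2.polylines(im,[np.array(q)],False,col,1)
t=np.linspace(0,2*np.pi,60)
dr([[S[0]+14*np.cos(a),S[1]+14*np.sin(a),161] for a in t],(0,0,255))
dr([[S[0]+34*np.cos(a),S[1]+34*np.sin(a),140] for a in t],(0,255,0))
dr([[S[0]+21*np.cos(a),S[1]+21*np.sin(a),121] for a in t],(255,255,0))
a=np.radians(46.5);u=np.array([np.cos(a),np.sin(a)]);v=np.array([-u[1],u[0]])
for z in (161,121,115): dr([[*(S[:2]+x*u+y*v),z] for x,y in ((19 if z<130 else 13,-5),(6.5,-5),(6.5,5),(19 if z<130 else 13,5))],(255,0,255))
cv2.imwrite('pics/w1o.png',im)
E
```

```text
[518.19870019 -18.90443089 161.        ] [519.14274434 -18.27806766 140.        ] [549.11784768  14.6095364  140.        ]
44.49832941765177 47.65268165122312
[array([495.1,   4.6]), array([543.3, -41.1])] [array([520.2, -10.4]), array([527.2, -17. ])]
```

View pics/w1o.png

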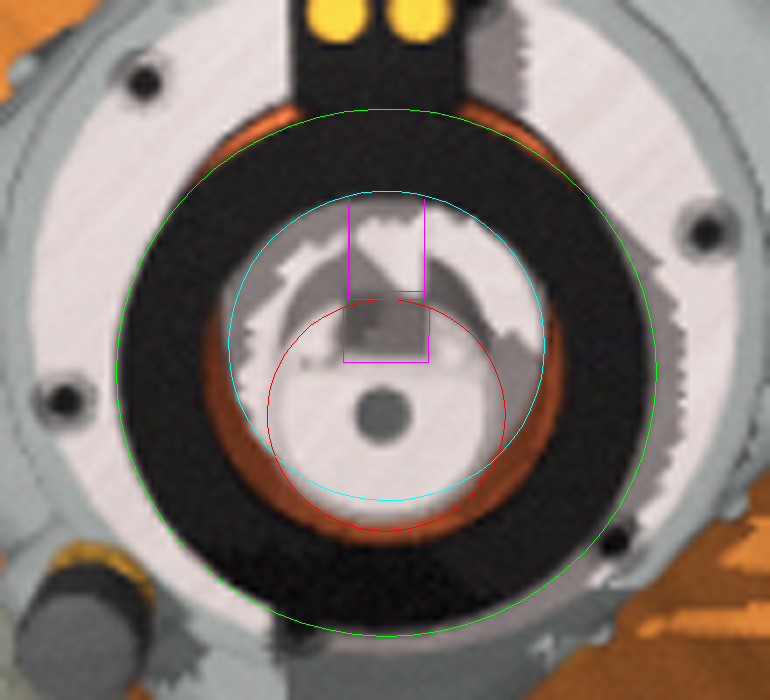

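>>> {"api": "arm_command", "payload": {
  "series": [0.0005,0.0025,-0.07,0,0,0,0,0,-0.07,0,0,0,0,0,-0.07,0,0,0,0,0,-0.07,0,0,0,0,0,-0.07,0,0,0,0,0,-0.07,0,0,0,0,0,-0.036,0,0,0,0,0,0,0,0,0,0,0,0,0,0,0]
}}

```text
time_s: 2.78
ee_pos: [517.1, -16.6, 118.4]
ee_rot: [-179.9, 0.1, 46.7]
force: [0.2, 0.1, 1.0]
gripper_width: 91.2
```

>>> {"api": "arm_command", "payload": {
  "series": [0,0,0,0,0,0,0,0,0,0,0,0,0,0,0,0,0,0,0,0,0,0,0,0,0,0,0,0,0,0,0,0,0,0,0,0],
  "hand": 0.6,
  "newtons": 35
}}

```text
time_s: 3.28
ee_pos: [518.7, -17.8, 119.7]
ee_rot: [179.9, -0.1, 46.6]
force: [-0.4, -0.0, 5.5]
gripper_width: 67.4
```

```bash
python3 -c "
from h import *
wr('w2')"
```

```text
3.2833 [518.7 -17.8 119.7] [ 1.7989e+02 -8.0000e-02  4.6610e+01] [-0.4 -0.   5.5] 67.4
```

View pics/w2.png

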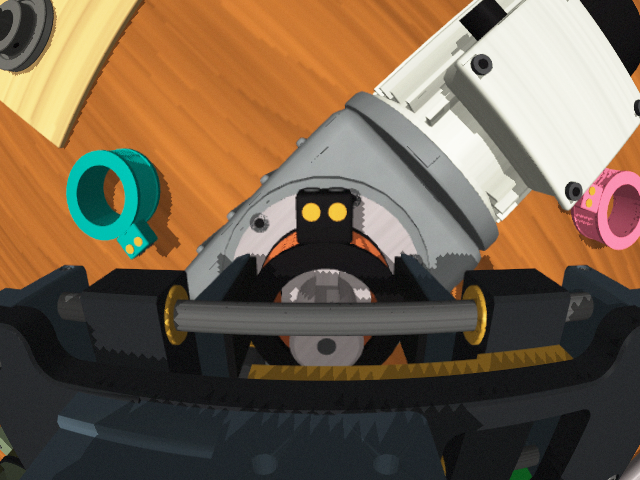

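>>> {"api": "arm_command", "payload": {
  "series": [0,0,0.01,0,0,0,0,0,0.02,0,0,0,0,0,0.02,0,0,0,0,0,0.03,0,0,0]
}}

```text
time_s: 3.67
ee_pos: [516.5, -17.6, 150.2]
ee_rot: [-179.8, 0.1, 46.6]
force: [-0.4, -1.0, -3.3]
gripper_width: 67.4
```

>>> {"api": "arm_command", "payload": {
  "series": [0,0,0.05,0,0,0,0,0,0.06,0,0,0,0,0,0.05,0,0,0,-0.01,-0.035,0,0,0,0,-0.02,-0.07,0,0,0,0,-0.02,-0.07,0,0,0,0,-0.02,-0.07,0,0,0,0,-0.02,-0.07,0,0,0,0,-0.02,-0.07,0,0,0,0,-0.02,-0.07,0,0,0,0,-0.02,-0.07,0,0,0,0,-0.02,-0.07,0,0,0,0,-0.02,-0.07,0,0,0,0,-0.01,-0.035,0,0,0,0,0,0,0,0,0,0]
}}

```text
time_s: 4.92
ee_pos: [436.5, -300.4, 214.6]
ee_rot: [-180.0, 0.1, 46.4]
force: [-0.6, -0.9, -3.5]
gripper_width: 67.3
```

```bash
python3 -c "
from h import *
wr('w3')
save('side','s3');save('scene','sc3')"
```

```text
4.9167 [ 436.5 -300.4  214.6] [-1.7998e+02  8.0000e-02  4.6400e+01] [-0.6 -0.9 -3.5] 67.3
```

View pics/w3.png

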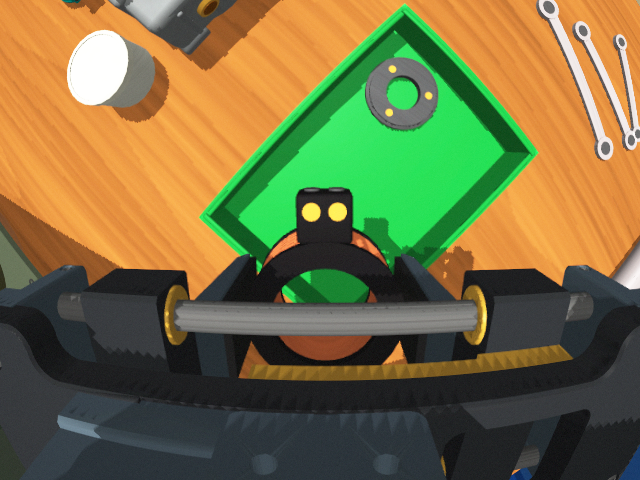

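View pics/s3.png

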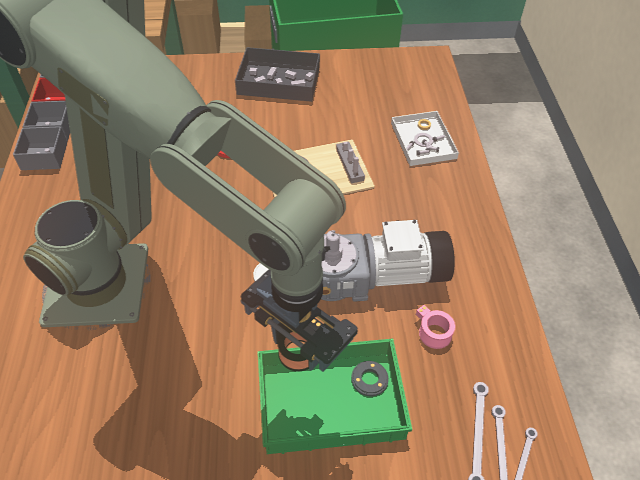

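```bash
python3 - <<'E'
from h import *
f,p=pickle.load(open('w3.pkl','rb'))
for q in [(203,215),(405,7),(536,152)]: print(atz(f,q,58,p).round(1))
E
```

```text
[ 363.9 -217.8   58. ]
[ 621.  -206.5   58. ]
[ 630.  -384.8   58. ]
```

>>> {"api": "arm_command", "payload": {
  "series": [0,0,-0.06,0,0,0,0,0,-0.07,0,0,0,0,0,-0.07,0,0,0,0,0,-0.07,0,0,0,0,0,-0.07,0,0,0,0,0,-0.05,0,0,0,0,0,-0.03,0,0,0,0,0,-0.02,0,0,0,0,0,-0.015,0,0,0,0,0,-0.01,0,0,0,0,0,0,0,0,0]
}}

```text
time_s: 5.98
ee_pos: [438.1, -297.4, 28.5]
ee_rot: [-180.0, -0.0, 46.6]
force: [0.1, -0.1, -4.0]
gripper_width: 67.1
```

>>> {"api": "arm_command", "payload": {
  "series": [0,0,-0.006,0,0,0,0,0,-0.004,0,0,0,0,0,0,0,0,0,0,0,0,0,0,0]
}}

```text
time_s: 6.32
ee_pos: [438.1, -297.9, 24.9]
ee_rot: [180.0, -0.0, 46.6]
force: [0.8, 0.3, -4.1]
gripper_width: 67.1
```

>>> {"api": "arm_command", "payload": {
  "series": [0,0,-0.004,0,0,0,0,0,-0.002,0,0,0,0,0,0,0,0,0]
}}

```text
time_s: 6.57
ee_pos: [438.1, -298.0, 24.6]
ee_rot: [179.9, -0.0, 46.6]
force: [-5.1, 2.1, 13.7]
gripper_width: 66.8
```

Touching the floor (force turned positive). Open and retreat.

>>> {"api": "arm_command", "payload": {
  "series": [0,0,0.002,0,0,0,0,0,0,0,0,0,0,0,0,0,0,0,0,0,0,0,0,0,0,0,0,0,0,0],
  "hand": 1
}}

```text
time_s: 6.98
ee_pos: [438.0, -297.8, 22.9]
ee_rot: [180.0, -0.0, 46.6]
force: [0.4, 0.9, -0.3]
gripper_width: 91.1
```

>>> {"api": "arm_command", "payload": {
  "series": [0,0,0.03,0,0,0,0,0,0.07,0,0,0,0,0,0.1,0,0,0,0,0,0.1,0,0,0,0,0,0.1,0,0,0,0,0,0.1,0,0,0,0,0,0.1,0,0,0]
}}

```text
time_s: 7.57
ee_pos: [437.5, -297.5, 264.9]
ee_rot: [180.0, 0.0, 46.6]
force: [0.8, -1.5, -1.4]
gripper_width: 91.4
```

```bash
python3 -c "
from h import *
wr('w4')"
```

```text
7.5667 [ 437.5 -297.5  264.9] [180.    0.   46.6] [ 0.8 -1.5 -1.4] 91.4
```

View pics/w4.png

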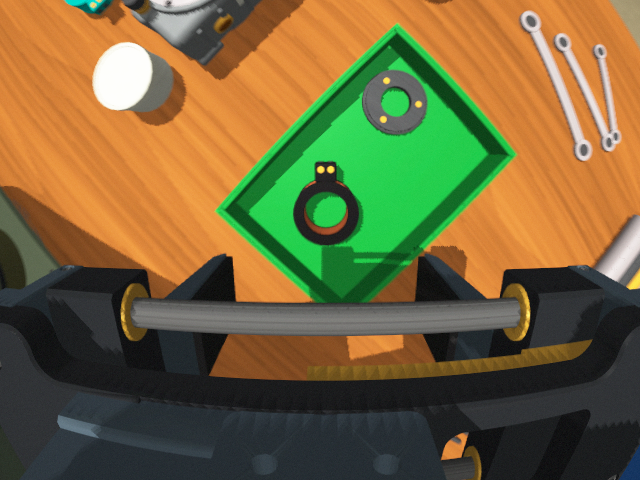

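>>> {"api": "arm_command", "payload": {
  "series": [0.0225,0.0775,0.01,0,0,0,0.0225,0.0775,0.01,0,0,0,0.0225,0.0775,0.01,0,0,0,0.0225,0.0775,0.01,0,0,0,0.0225,0.0775,0.01,0,0,0,0.0225,0.0775,0.01,0,0,0,0.0225,0.0775,0.01,0,0,0,0.0225,0.0775,0.01,0,0,0,0.0225,0.0775,0.01,0,0,0,0,0,0,0,0,0,0,0,0,0,0,0,0,0,0,0,0,0],
  "hand": 0.33
}}

```text
time_s: 8.62
ee_pos: [518.6, -19.1, 298.4]
ee_rot: [-180.0, 0.1, 46.6]
force: [0.4, 0.3, -0.3]
gripper_width: 30.3
```

```bash
python3 - <<'E'
from h import *
f,p=wr('w5')
o=[proj(f,[518.2,-18.9,161],p)[0]-50,proj(f,[518.2,-18.9,161],p)[1]-55]; o=np.array(o).astype(int);print(o)
im=cv2.resize(f['frame'][o[1]:o[1]+100,o[0]:o[0]+100,::-1],None,fx=6,fy=6,interpolation=cv2.INTER_CUBIC)
cv2.imwrite('pics/w5c.png',im)
E
```

```text
8.6167 [518.6 -19.1 298.4] [-1.7999e+02  7.0000e-02  4.6620e+01] [ 0.4  0.3 -0.3] 30.3
[274 175]
```

View pics/w5c.png

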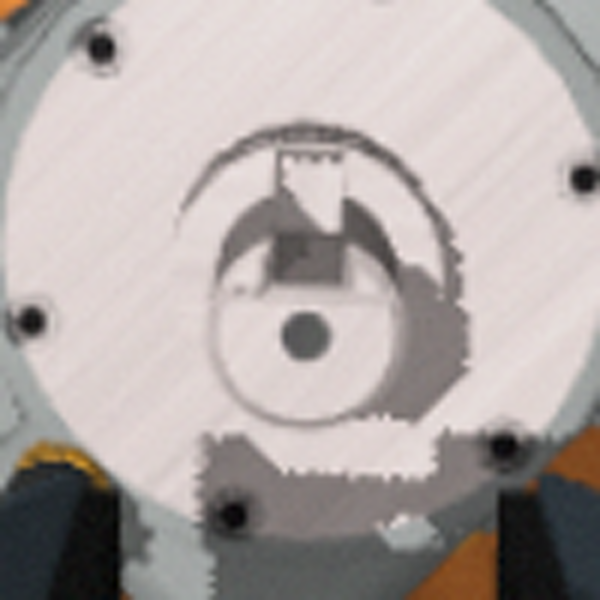

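```bash
python3 - <<'E'
from h import *
f,p=pickle.load(open('w5.pkl','rb'))
c=lambda x,y:(274+x/6-.4,175+y/6-.4)
S=atz(f,c(306,336),161,p);A=atz(f,c(310.5,150),121,p);print(S,A)
d=(A-S)[:2];print(np.hypot(*d),np.degrees(np.arctan2(d[1],d[0])))
B=atz(f,c(308.5,284),161,p);d=(B-S)[:2];print(B,np.hypot(*d),np.degrees(np.arctan2(d[1],d[0])))
im=cv2.resize(f['frame'][175:275,274:374,::-1],None,fx=7,fy=7,interpolation=cv2.INTER_CUBIC)
def dr(P,col):
    q=[((proj(f,X,p)-[274,175]+.5)*7).astype(int) for X in P]
    cv2.polylines(im,[np.array(q)],False,col,1)
S=[518.5,-19.0]
t=np.linspace(0,2*np.pi,60)
for r,z,cc in((14,161,(0,0,255)),(13,161,(0,0,255)),(21,121,(255,255,0))):dr([[S[0]+r*np.cos(a),S[1]+r*np.sin(a),z] for a in t],cc)
a=np.radians(45.5);u=np.array([np.cos(a),np.sin(a)]);v=np.array([-u[1],u[0]])
for z in (161,121): dr([[*(S[:2]+x*u+y*v),z] for x,y in ((19 if z<130 else 13,-5),(6.5,-5),(6.5,5),(19 if z<130 else 13,5),(19 if z<130 else 13,-5))],(255,0,255))
cv2.imwrite('pics/w5o.png',im)
E
```

```text
[518.17607852 -18.85948255 161.        ] [532.06302156  -5.06344712 121.        ]
19.574927341446948 44.81184813550914
[523.40486542 -13.81026638 161.        ] 7.268754802850201 43.999066459514545
```

View pics/w5o.png

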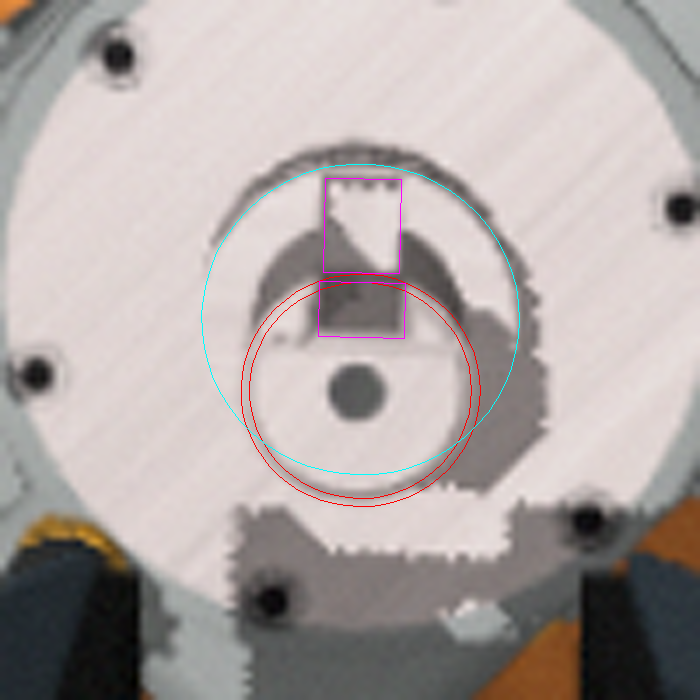

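>>> {"api": "arm_command", "payload": {
  "series": [0.0159,0.0735,-0.0205,0,0,-0.0652,0.0159,0.0735,-0.0205,0,0,-0.0652,0.0159,0.0735,-0.0205,0,0,-0.0652,0.0159,0.0735,-0.0205,0,0,-0.0652,0.0159,0.0735,-0.0205,0,0,-0.0652,0.0159,0.0735,-0.0205,0,0,-0.0652,0.0159,0.0735,-0.0205,0,0,-0.0652,0.0159,0.0735,-0.0205,0,0,-0.0652,0.0159,0.0735,-0.0205,0,0,-0.0652,0.0159,0.0735,-0.0205,0,0,-0.0652,0.0159,0.0735,-0.0205,0,0,-0.0652,0.0159,0.0735,-0.0205,0,0,-0.0652,0,0,0,0,0,0,0,0,0,0,0,0,0,0,0,0,0,0]
}}

```text
time_s: 9.92
ee_pos: [595.5, 332.4, 200.3]
ee_rot: [179.9, 0.0, 11.3]
force: [0.6, -0.3, 0.4]
gripper_width: 30.0
```

```bash
python3 - <<'E'
from h import *
f,p=wr('w6',(220,140,200,150),4)
E
```

```text
9.9167 [595.5 332.4 200.3] [1.7994e+02 5.0000e-02 1.1340e+01] [ 0.6 -0.3  0.4] 30.0
```

View pics/w6c.png

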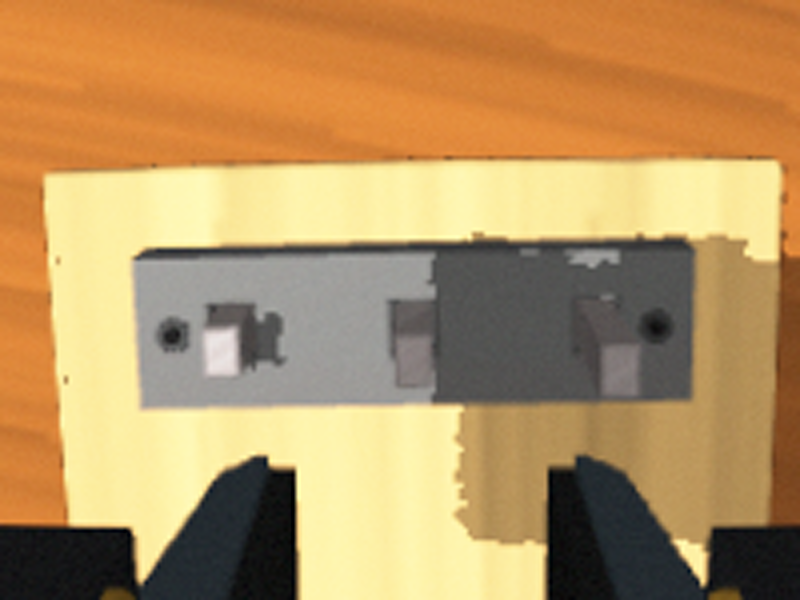

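View pics/w6.png

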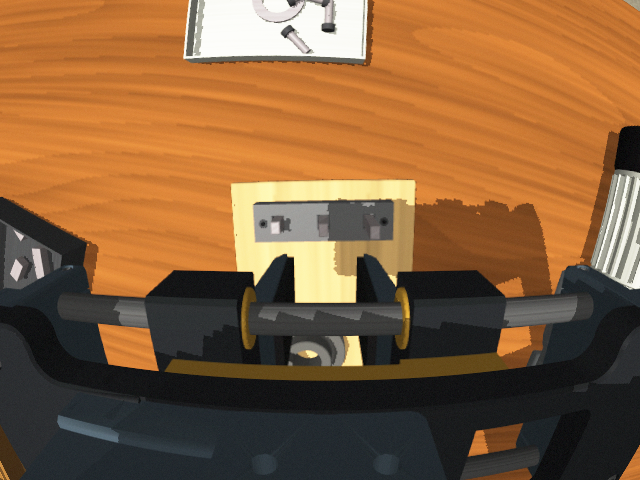

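```bash
python3 - <<'E'
from h import *
f,p=pickle.load(open('w6.pkl','rb'))
im=f['frame'][200:250,260:390,::-1].astype(float); im=np.clip(im*1.6,0,255).astype(np.uint8)
im=cv2.resize(im,None,fx=6,fy=6,interpolation=cv2.INTER_CUBIC)
for k,(L,z) in enumerate([((602.4,292.5),70),((594.8,333.5),58),((585.6,375.6),46)]):
    a=np.radians(11.4);u=np.array([np.cos(a),np.sin(a)]);v=np.array([-u[1],u[0]])
    q=[((proj(f,[*(np.array(L)+x*u+y*v),z],p)-[260,200]+.5)*6).astype(int) for x,y in((-5.5,-4),(5.5,-4),(5.5,4),(-5.5,4))]
    cv2.polylines(im,[np.array(q)],True,(0,0,255),1)
cv2.imwrite('pics/w6o.png',im)
E
```

```text
(no output)
```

View pics/w6o.png

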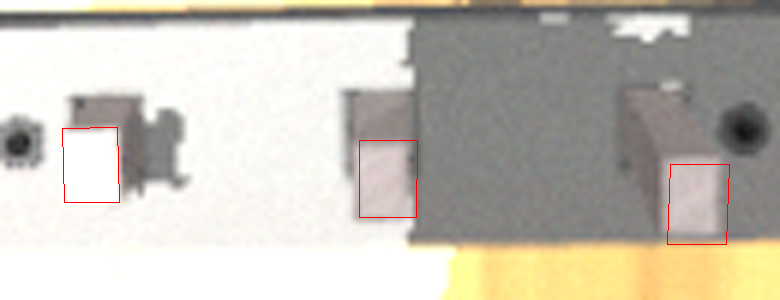

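>>> {"api": "arm_command", "payload": {
  "series": [-0.002,0.003,-0.06,0,0,0,0,0,-0.07,0,0,0,0,0,-0.07,0,0,0,0,0,-0.07,0,0,0,0,0,-0.05,0,0,0,0,0,-0.02,0,0,0,0,0,0,0,0,0,0,0,0,0,0,0,0,0,0,0,0,0]
}}

```text
time_s: 10.72
ee_pos: [595.8, 335.4, 66.9]
ee_rot: [-179.9, -0.2, 11.4]
force: [0.9, -0.4, -0.3]
gripper_width: 29.9
```

```bash
python3 - <<'E'
from h import *
f,p=wr('w7',(220,200,200,150),4)
E
```

```text
10.7167 [595.8 335.4  66.9] [-179.94   -0.22   11.36] [ 0.9 -0.4 -0.3] 29.9
```

View pics/w7c.png

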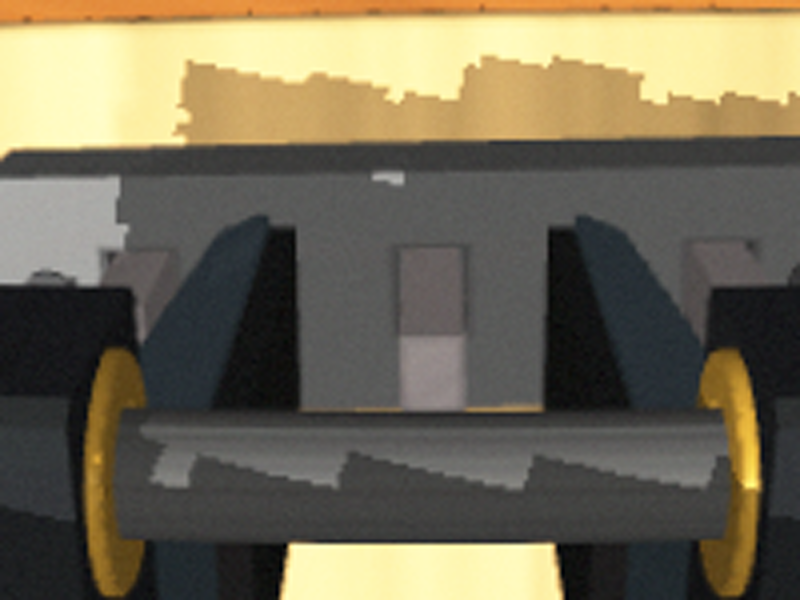

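>>> {"api": "arm_command", "payload": {
  "series": [0,-0.003,-0.007,0,0,0,0,0,0,0,0,0,0,0,0,0,0,0,0,0,0,0,0,0]
}}

```text
time_s: 11.1
ee_pos: [594.5, 334.1, 62.1]
ee_rot: [-180.0, -0.0, 11.4]
force: [-0.1, -0.8, -0.6]
gripper_width: 30.5
```

```bash
python3 - <<'E'
from h import *
for i in range(1): wr('w8',(260,220,130,98),6)
E
```

```text
11.1 [594.5 334.1  62.1] [-1.800e+02 -2.000e-02  1.139e+01] [-0.1 -0.8 -0.6] 30.5
```

View pics/w8c.png

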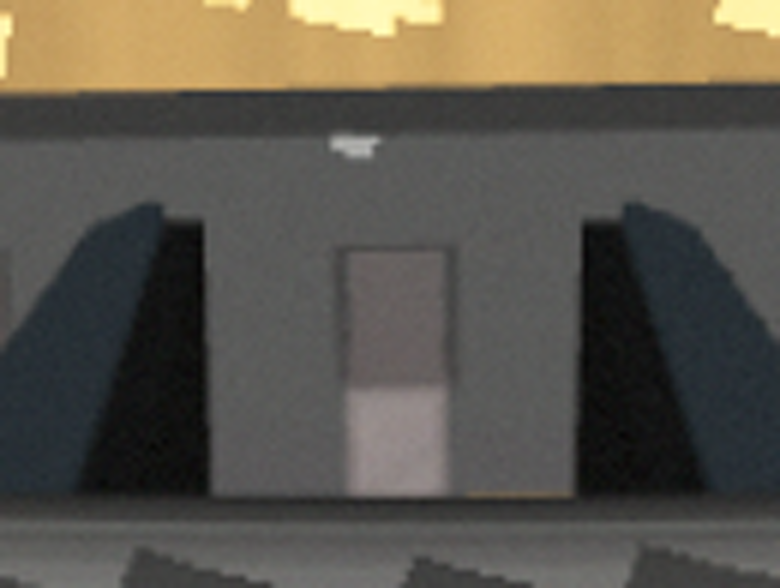

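>>> {"api": "arm_command", "payload": {
  "series": [0,0,0.0025,0,0,0,0,0,0,0,0,0,0,0,0,0,0,0,0,0,0,0,0,0,0,0,0,0,0,0],
  "hand": 0,
  "newtons": 25
}}

```text
time_s: 11.57
ee_pos: [594.5, 334.1, 62.8]
ee_rot: [180.0, -0.0, 11.4]
force: [-0.7, 0.3, -0.5]
gripper_width: 7.3
```

>>> {"api": "arm_command", "payload": {
  "series": [0,0,0.01,0,0,0,0,0,0.02,0,0,0,0,0,0.03,0,0,0,0,0,0.06,0,0,0,0,0,0.1,0,0,0,0,0,0.1,0,0,0]
}}

```text
time_s: 12.07
ee_pos: [593.8, 333.7, 192.3]
ee_rot: [180.0, 0.1, 11.4]
force: [0.2, 1.1, 0.4]
gripper_width: 7.3
```

```bash
python3 - <<'E'
from h import *
for i in range(1): wr('w9',(260,220,130,98),6)
E
```

```text
12.0667 [593.8 333.7 192.3] [1.7997e+02 1.0000e-01 1.1390e+01] [0.2 1.1 0.4] 7.3
```

View pics/w9c.png

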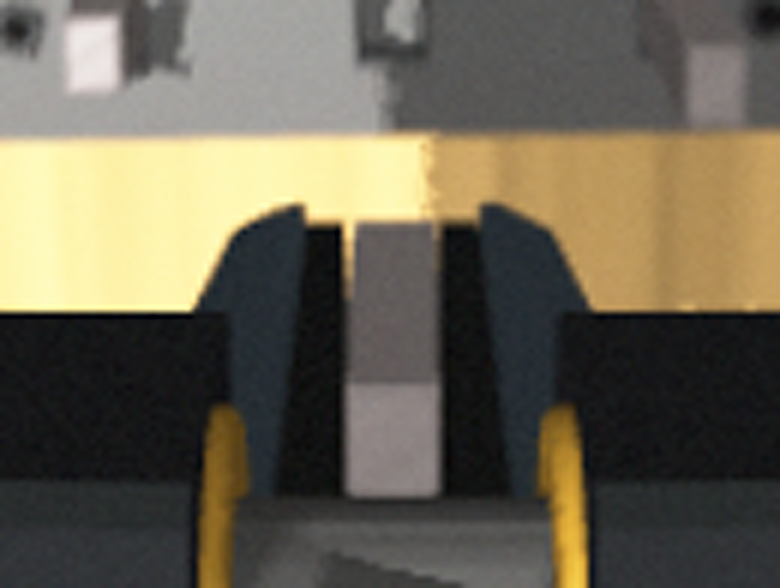

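>>> {"api": "arm_command", "payload": {
  "series": [0,0,0.06,0,0,0,0,0,0.047,0,0,0,-0.0139,-0.0716,0,0,0,0.063,-0.0139,-0.0716,0,0,0,0.063,-0.0139,-0.0716,0,0,0,0.063,-0.0139,-0.0716,0,0,0,0.063,-0.0139,-0.0716,0,0,0,0.063,-0.0139,-0.0716,0,0,0,0.063,-0.0139,-0.0716,0,0,0,0.063,-0.0139,-0.0716,0,0,0,0.063,-0.0139,-0.0716,0,0,0,0.063,-0.0139,-0.0716,0,0,0,0.063,-0.0139,-0.0716,0,0,0,0.063,-0.0139,-0.0716,0,0,0,0.063,0,0,0,0,0,0,0,0,0,0,0,0,0,0,0,0,0,0]
}}

```text
time_s: 13.53
ee_pos: [528.0, -9.4, 234.4]
ee_rot: [179.9, -0.1, 45.4]
force: [0.0, 0.0, -0.5]
gripper_width: 7.1
```

```bash
python3 - <<'E'
from h import *
f,p=wr('w10',(260,190,130,98),6)
for n in ('scene','side'): pickle.dump(save(n,n+'10'),open(n+'10.pkl','wb'))
im=cv2.imread('pics/side10.png')[190:260,290:390];cv2.imwrite('pics/side10c.png',cv2.resize(im,None,fx=7,fy=7,interpolation=cv2.INTER_CUBIC))
im=cv2.imread('pics/scene10.png')[170:250,270:370];cv2.imwrite('pics/scene10c.png',cv2.resize(im,None,fx=7,fy=7,interpolation=cv2.INTER_CUBIC))
E
```

```text
13.5333 [528.   -9.4 234.4] [ 1.7995e+02 -9.0000e-02  4.5360e+01] [ 0.   0.  -0.5] 7.1
```

View pics/w10c.png

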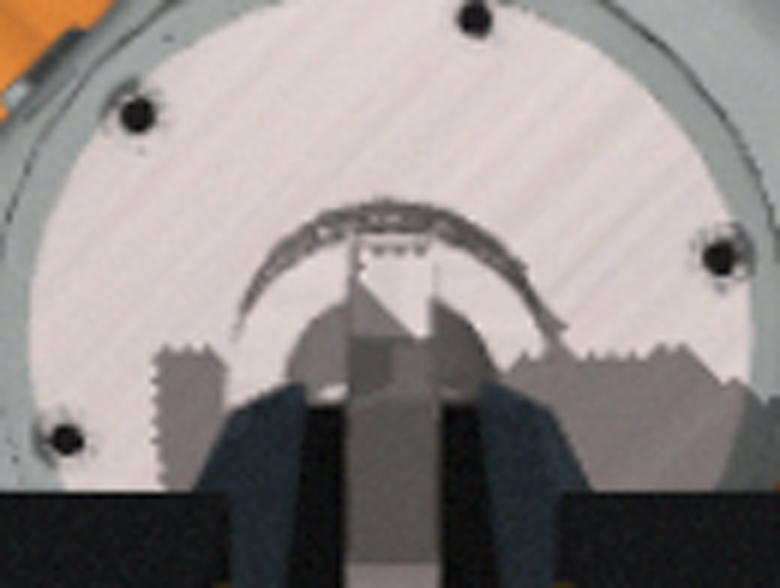

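View pics/side10c.png

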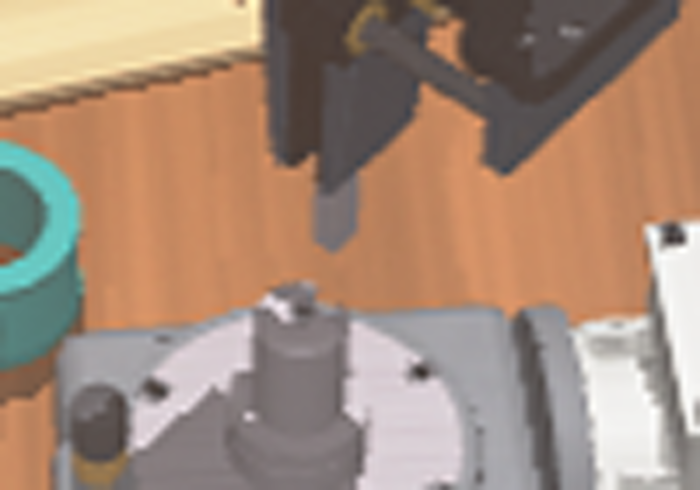

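View pics/scene10c.png

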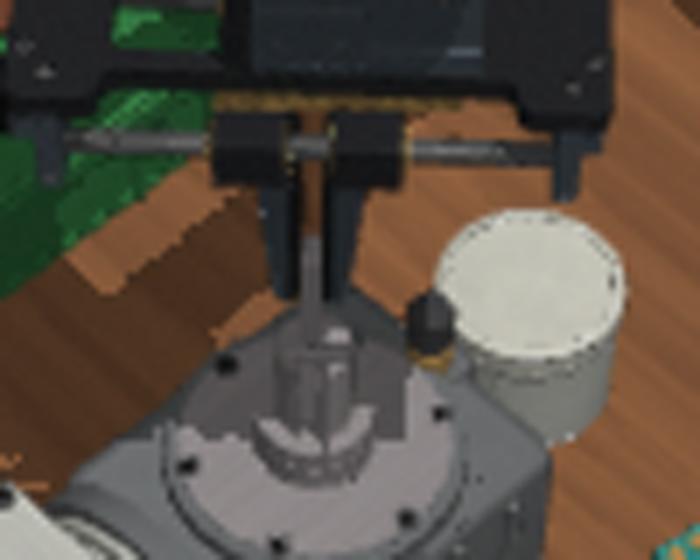

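```bash
python3 - <<'E'
from h import *
f,p=pickle.load(open('w10.pkl','rb'))
c=lambda x,y:(260+x/6-.4,190+y/6-.4)
S=np.array([518.2,-18.9]);a=np.radians(45.3);u=np.array([np.cos(a),np.sin(a)]);v=np.array([-u[1],u[0]])
def rel(px,z):
    X=atz(f,px,z,p)[:2]-S; return round(X@u,2),round(X@v,2)
print('key foot outer edge',rel(c(393,401),183.6),'sides',rel(c(350,401),183.6),rel(c(436,401),183.6))
print('key top outer edge',rel(c(393,563),234.4-4.8))
print('pocket end',rel(c(395,236),121),'collar front',rel(c(390,205),121))
print('slot top L/R',rel(c(348,370),161),rel(c(432,370),161),'pocket LR',rel(c(358,250),121),rel(c(433,250),121))
E
```

```text
key foot outer edge (np.float64(18.66), np.float64(-0.18)) sides (np.float64(18.65), np.float64(4.06)) (np.float64(18.67), np.float64(-4.41))
key top outer edge (np.float64(19.59), np.float64(-0.12))
pocket end (np.float64(20.85), np.float64(-0.5)) collar front (np.float64(24.82), np.float64(0.13))
slot top L/R (np.float64(15.16), np.float64(4.67)) (np.float64(15.17), np.float64(-4.45)) pocket LR (np.float64(19.04), np.float64(4.14)) (np.float64(19.05), np.float64(-5.28))
```

```bash
python3 - <<'E'
from h import *
f,p=pickle.load(open('w10.pkl','rb'))
S=np.array([518.2,-18.9]);a=np.radians(45.3);u=np.array([np.cos(a),np.sin(a)])
for d in (0,1,2):
  print(d,[round((proj(f,[*(S+(r+d)*u),z],p)[1]-190+.4)*6) for r,z in((21.5,112),(21,121),(19,121),(14,121))])
im=f['frame'][210:265,300:355,::-1];cv2.imwrite('pics/w10d.png',cv2.resize(im,None,fx=12,fy=12,interpolation=cv2.INTER_CUBIC))
E
```

```text
0 [215, 235, 250, 289]
1 [208, 227, 243, 281]
2 [200, 219, 235, 274]
```

View pics/w10d.png

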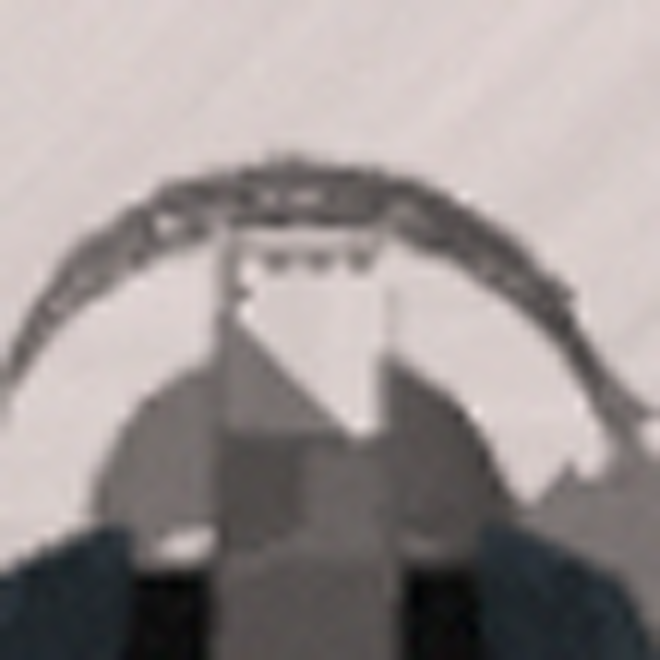

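>>> {"api": "arm_command", "payload": {
  "series": [0.0013,0.0013,-0.02,0,0,0,0,0,-0.015,0,0,0,0,0,-0.01,0,0,0,0,0,0,0,0,0,0,0,0,0,0,0,0,0,0,0,0,0]
}}

```text
time_s: 14.18
ee_pos: [528.3, -9.1, 215.6]
ee_rot: [180.0, -0.0, 45.4]
force: [0.4, 0.1, 0.0]
gripper_width: 7.5
```

```bash
python3 - <<'E'
from h import *
f,p=wr('w11',(295,200,60,60),12)
E
```

```text
14.1833 [528.3  -9.1 215.6] [179.99  -0.    45.42] [0.4 0.1 0. ] 7.5
```

View pics/w11c.png

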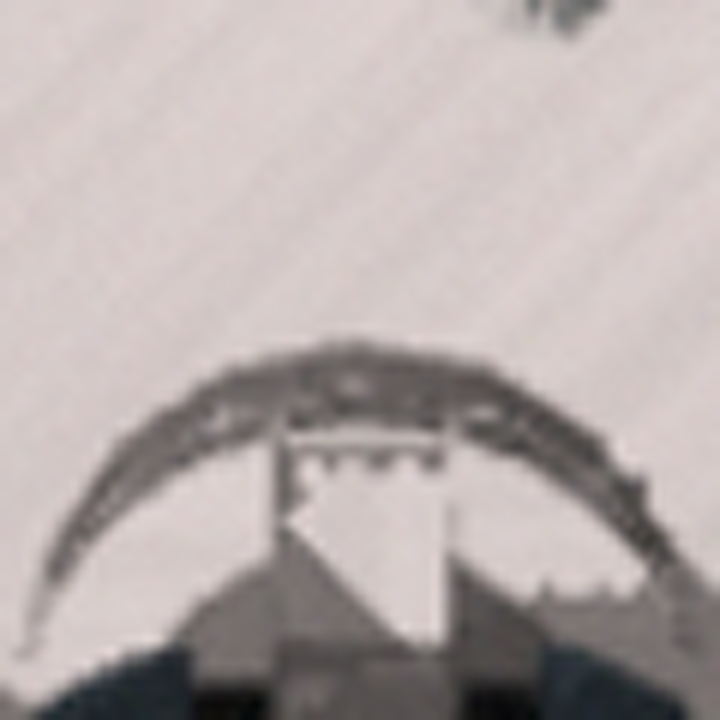

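>>> {"api": "arm_command", "payload": {
  "series": [0,0,-0.006,0,0,0,0,0,-0.006,0,0,0,0,0,-0.006,0,0,0,0,0,-0.005,0,0,0,0,0,0,0,0,0]
}}

```text
time_s: 14.65
ee_pos: [527.9, -9.1, 205.8]
ee_rot: [-180.0, 0.0, 45.4]
force: [-0.0, -0.4, -1.5]
gripper_width: 7.5
```

>>> {"api": "arm_command", "payload": {
  "series": [0,0,-0.01,0,0,0,0,0,-0.015,0,0,0,0,0,-0.015,0,0,0,0,0,-0.015,0,0,0,0,0,-0.01,0,0,0,0,0,-0.008,0,0,0,0,0,0,0,0,0]
}}

```text
time_s: 15.23
ee_pos: [527.7, -9.1, 176.2]
ee_rot: [-179.9, 0.1, 45.4]
force: [-0.4, -0.3, 0.5]
gripper_width: 7.2
```

```bash
python3 - <<'E'
from h import *
f,p=wr('w12',(275,190,100,90),8)
for n in ('side',): pickle.dump(save(n,n+'12'),open(n+'12.pkl','wb'))
im=cv2.imread('pics/side12.png')[200:270,290:390];cv2.imwrite('pics/side12c.png',cv2.resize(im,None,fx=8,fy=8,interpolation=cv2.INTER_CUBIC))
E
```

```text
15.2333 [527.7  -9.1 176.2] [-1.7993e+02  7.0000e-02  4.5410e+01] [-0.4 -0.3  0.5] 7.2
```

View pics/w12c.png

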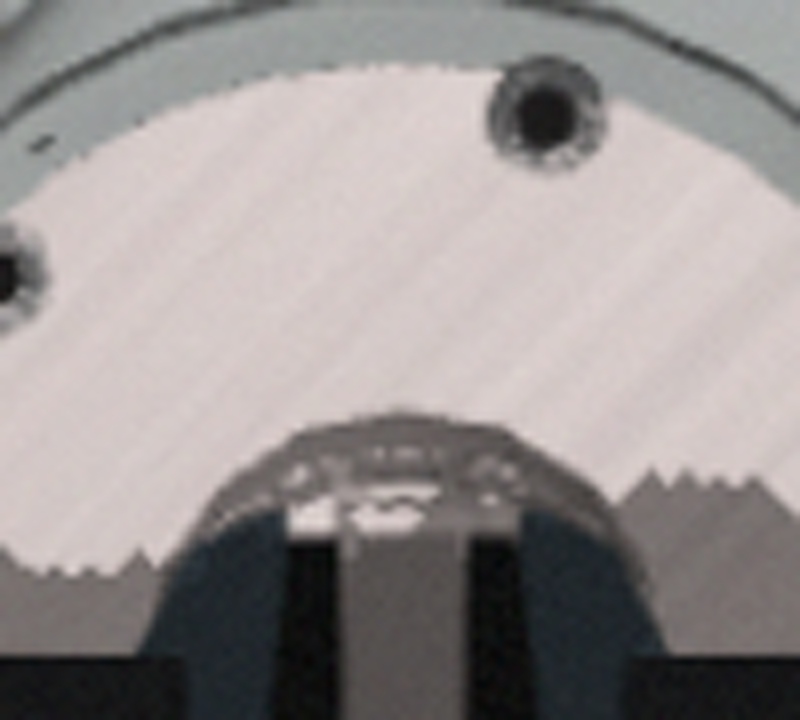

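View pics/side12c.png

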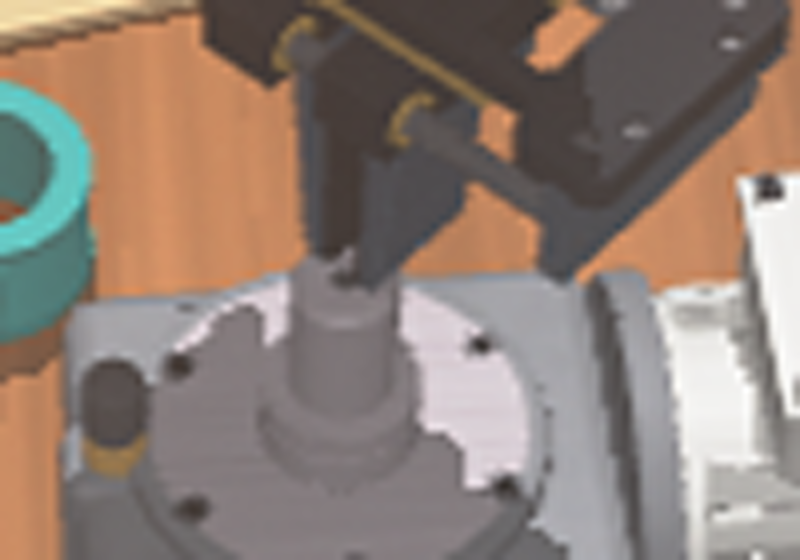

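>>> {"api": "arm_command", "payload": {
  "series": [0.0005,0.0005,-0.004,0,0,0,0,0,-0.003,0,0,0,0,0,0,0,0,0,0,0,0,0,0,0]
}}

```text
time_s: 15.67
ee_pos: [528.5, -8.9, 174.4]
ee_rot: [180.0, -0.0, 45.4]
force: [0.3, -0.6, -0.4]
gripper_width: 7.2
```

```bash
python3 - <<'E'
from h import *
f,p=wr('w13',(300,220,50,45),16)
E
```

```text
15.6667 [528.5  -8.9 174.4] [ 1.7999e+02 -1.0000e-02  4.5410e+01] [ 0.3 -0.6 -0.4] 7.2
```

View pics/w13c.png

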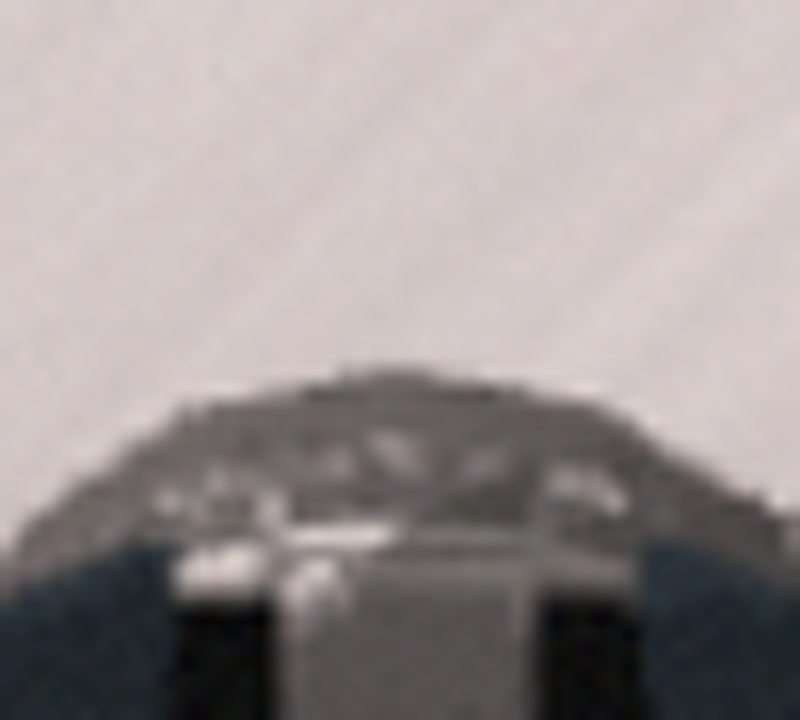

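>>> {"api": "arm_command", "payload": {
  "series": [0,0,-0.004,0,0,0,0,0,-0.002,0,0,0,0,0,0,0,0,0,0,0,0,0,0,0]
}}

```text
time_s: 16.05
ee_pos: [528.5, -8.9, 172.3]
ee_rot: [180.0, -0.0, 45.4]
force: [-0.9, 0.6, 2.5]
gripper_width: 7.3
```

>>> {"api": "arm_command", "payload": {
  "series": [0,0,0,0,0,0,0,0,0,0,0,0,0,0,0,0,0,0,0,0,0,0,0,0],
  "hand": 0.22
}}

```text
time_s: 16.38
ee_pos: [528.8, -9.0, 172.2]
ee_rot: [179.9, -0.0, 45.4]
force: [1.0, -1.2, 2.1]
gripper_width: 19.7
```

```bash
python3 - <<'E'
from h import *
f,p=wr('w14',(275,200,100,80),8)
E
```

```text
16.3833 [528.8  -9.  172.2] [ 1.7995e+02 -3.0000e-02  4.5410e+01] [ 1.  -1.2  2.1] 19.7
```

View pics/w14c.png

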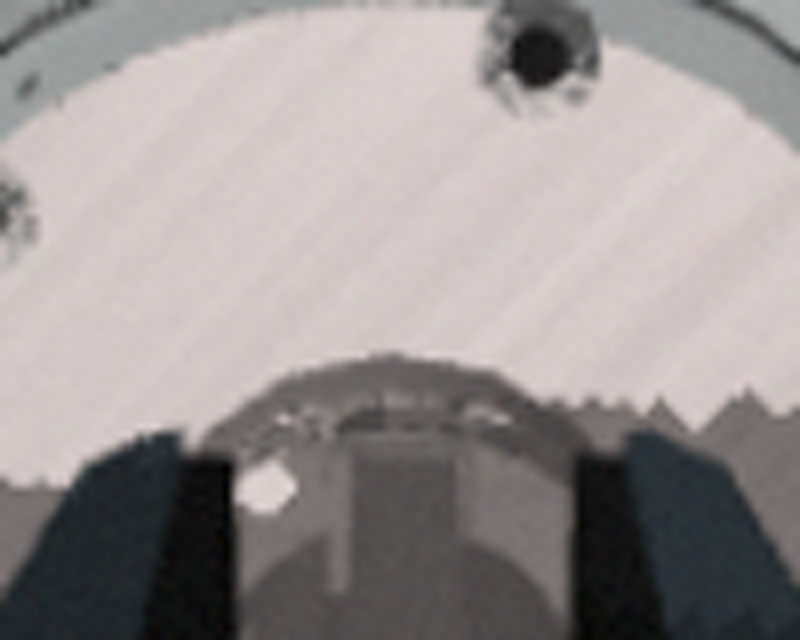

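>>> {"api": "arm_command", "payload": {
  "series": [0,0,0.01,0,0,0,0,0,0.04,0,0,0,0,0,0.08,0,0,0,0,0,0.1,0,0,0,0,0,0.06,0,0,0,0,0,0,0,0,0]
}}

```text
time_s: 16.93
ee_pos: [530.8, -8.8, 293.8]
ee_rot: [179.6, -0.4, 45.4]
force: [0.4, 0.2, 0.4]
gripper_width: 19.9
```

```bash
python3 - <<'E'
from h import *
f,p=wr('w15',(270,180,100,90),8)
for n in ('side','scene'): pickle.dump(save(n,n+'15'),open(n+'15.pkl','wb'))
im=cv2.imread('pics/side15.png')[200:270,290:390];cv2.imwrite('pics/side15c.png',cv2.resize(im,None,fx=8,fy=8,interpolation=cv2.INTER_CUBIC))
E
```

```text
16.9333 [530.8  -8.8 293.8] [179.56  -0.42  45.41] [0.4 0.2 0.4] 19.9
```

View pics/w15c.png

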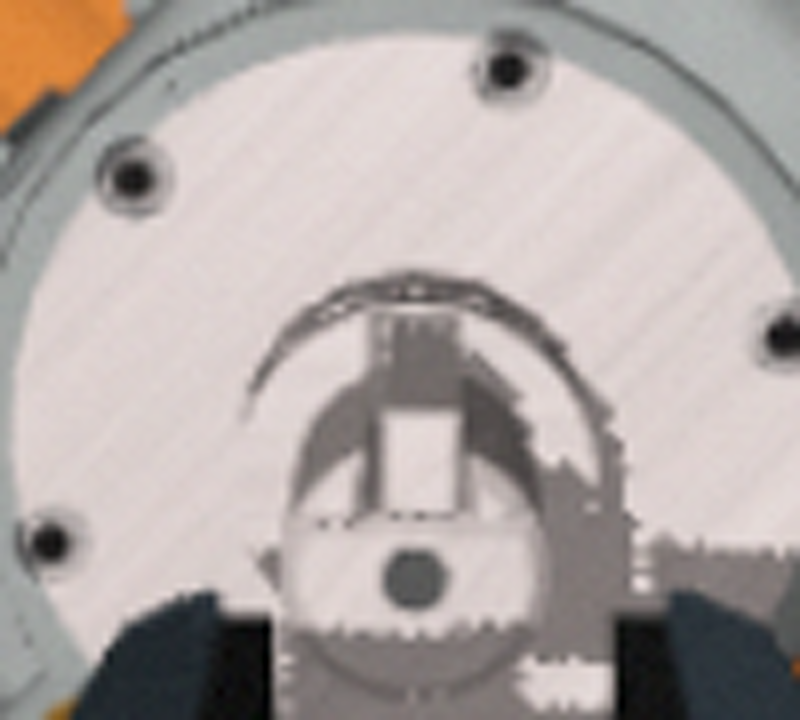

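View pics/side15c.png

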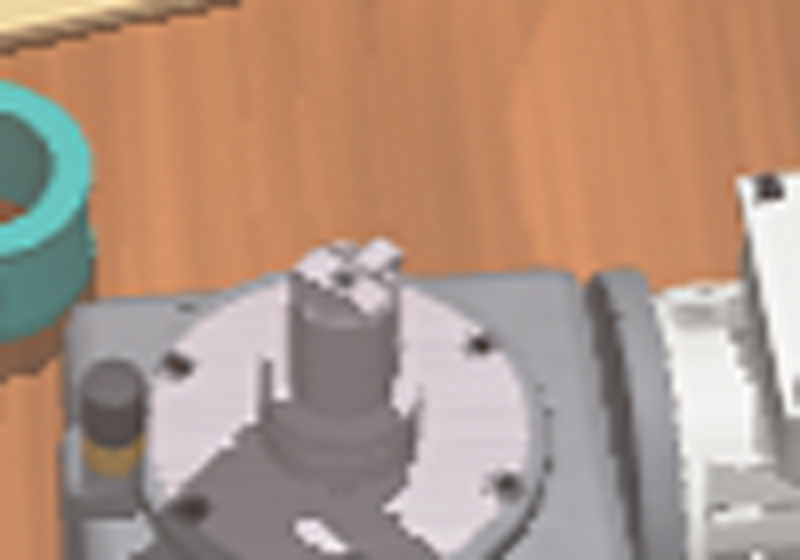

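```bash
python3 - <<'E'
from h import *
f,p=pickle.load(open('w15.pkl','rb'))
c=lambda x,y:(270+x/8-.44,180+y/8-.44)
a=np.radians(45.3);u=np.array([np.cos(a),np.sin(a)]);v=np.array([-u[1],u[0]])
S=atz(f,c(414,579),161,p)[:2];print(S)
for z in(161,164,168):
  for q in((424,410),(422,516),(384,460),(462,460)):
    X=atz(f,c(*q),z,p)[:2]-S; print(z,round(X@u,2),round(X@v,2))
sc=pickle.load(open('scene15.pkl','rb'));sd=pickle.load(open('side15.pkl','rb'))
im=sc['frame'][195:245,290:345,::-1];cv2.imwrite('pics/scene15c.png',cv2.resize(im,None,fx=14,fy=14,interpolation=cv2.INTER_CUBIC))
im=sd['frame'][220:260,315:355,::-1].copy();im=cv2.resize(im,None,fx=16,fy=16,interpolation=cv2.INTER_CUBIC)
S=np.array([517.5,-19.2])
for z,cc in((161,(0,0,255)),(168,(0,255,0))):
  q=[((proj(sd,[*(S+x*u+y*v),z])-[315,220]+.5)*16).astype(int) for x,y in((6.5,-4),(17.5,-4),(17.5,4),(6.5,4))]
  cv2.polylines(im,[np.array(q)],True,cc,1)
t=np.linspace(0,6.283,60);q=[((proj(sd,[S[0]+13*np.cos(b),S[1]+13*np.sin(b),161])-[315,220]+.5)*16).astype(int) for b in t];cv2.polylines(im,[np.array(q)],True,(255,255,0),1)
cv2.imwrite('pics/side15o.png',im)
E
```

```text
[518.12650831 -18.57725954]
161 17.74 -1.0
161 6.67 -0.81
161 12.54 3.04
161 12.55 -4.85
164 18.43 -0.99
164 7.48 -0.81
164 13.28 3.01
164 13.29 -4.81
168 19.35 -0.99
168 8.55 -0.8
168 14.28 2.96
168 14.29 -4.75
```

View pics/scene15c.png

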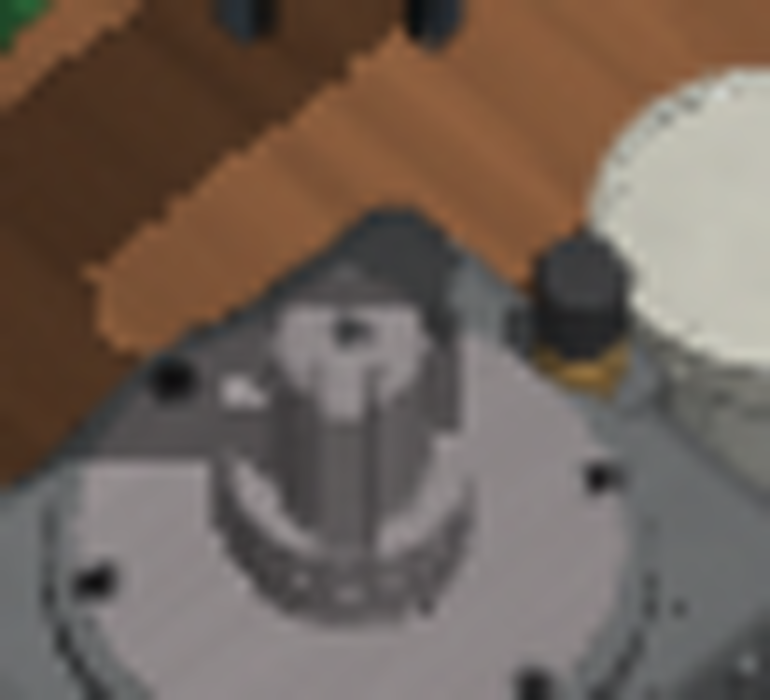

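View pics/side15o.png

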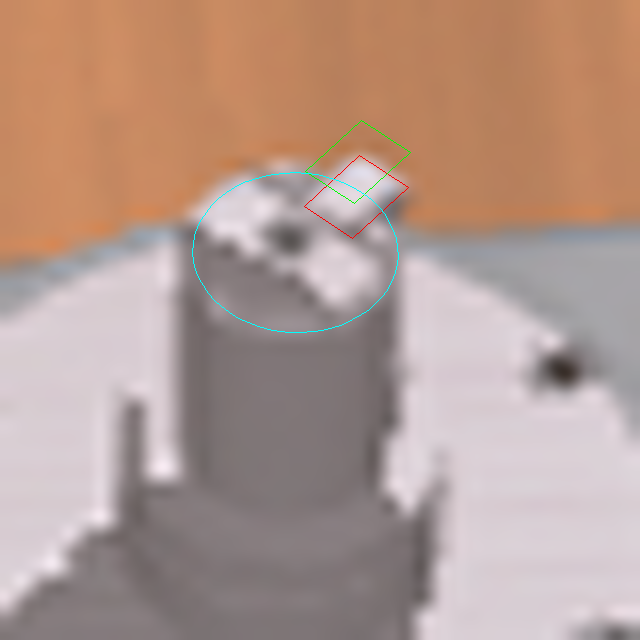

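>>> {"api": "arm_command", "payload": {
  "series": [-0.0163,0.069,-0.0092,0,0,0.0833,-0.0163,0.069,-0.0092,0,0,0.0833,-0.0163,0.069,-0.0092,0,0,0.0833,-0.0163,0.069,-0.0092,0,0,0.0833,-0.0163,0.069,-0.0092,0,0,0.0833,-0.0163,0.069,-0.0092,0,0,0.0833,-0.0163,0.069,-0.0092,0,0,0.0833,-0.0163,0.069,-0.0092,0,0,0.0833,-0.0163,0.069,-0.0092,0,0,0.0833,-0.0163,0.069,-0.0092,0,0,0.0833,-0.0163,0.069,-0.0092,0,0,0.0833,-0.0163,0.069,-0.0092,0,0,0.0833,0,0,0,0,0,0,0,0,0,0,0,0,0,0,0,0,0,0],
  "hand": 0.75
}}

```text
time_s: 18.33
ee_pos: [449.6, 321.5, 242.4]
ee_rot: [-179.9, 0.1, 90.4]
force: [-1.0, 0.2, -0.4]
gripper_width: 68.2
```

```bash
python3 - <<'E'
from h import *
f,p=wr('w16',(255,175,140,105),6)
E
```

```text
18.3333 [449.6 321.5 242.4] [-1.7987e+02  1.3000e-01  9.0370e+01] [-1.   0.2 -0.4] 68.2
```

View pics/w16c.png

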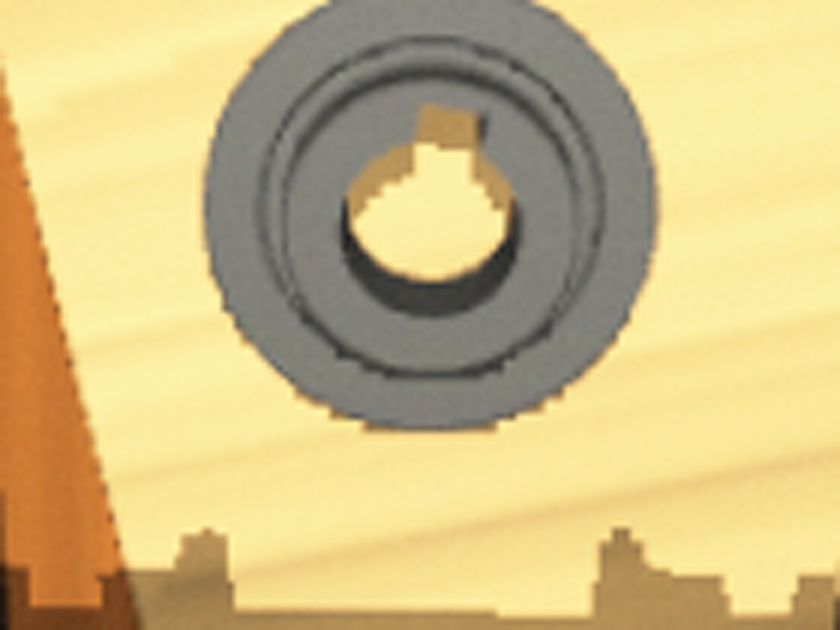

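```bash
cat > ov.py <<'E'
from h import *
def ov(name,C,yaw,z0,out,o,sz,s,extra=[]):
    f,p=pickle.load(open(name+'.pkl','rb'))
    im=cv2.resize(f['frame'][o[1]:o[1]+sz[1],o[0]:o[0]+sz[0],::-1],None,fx=s,fy=s,interpolation=cv2.INTER_CUBIC)
    C=np.array(C)
    def dr(P,col): cv2.polylines(im,[np.array([((proj(f,X,p)-o+.5)*s).astype(int) for X in P])],True,col,1)
    t=np.linspace(0,6.283,80)
    for r,z,cc in((25,32,(0,0,255)),(40,14,(0,255,0)),(15,32,(255,255,0)),(15,0,(255,0,0))): dr([[C[0]+r*np.cos(b),C[1]+r*np.sin(b),z0+z] for b in t],cc)
    a=np.radians(yaw);u=np.array([np.cos(a),np.sin(a)]);v=np.array([-u[1],u[0]])
    dr([[*(C+x*u+y*v),z0+32] for x,y in((14,-5.5),(20.5,-5.5),(20.5,5.5),(14,5.5))],(255,0,255))
    cv2.imwrite(f'pics/{out}.png',im)
E
python3 - <<'E'
from ov import *
f,p=pickle.load(open('w16.pkl','rb'))
c=lambda x,y:(255+x/6-.4,175+y/6-.4)
C=atz(f,c(432,226),40,p);K=atz(f,c(453,110),40,p);d=(K-C)[:2];print(C,np.hypot(*d),np.degrees(np.arctan2(d[1],d[0])))
ov('w16',C[:2],80,8,'w16o',np.array([255,165]),(140,110),6)
E
```

```text
[451.41731868 324.04854445  40.        ] 19.582230417550665 80.41686445281653
```

View pics/w16o.png

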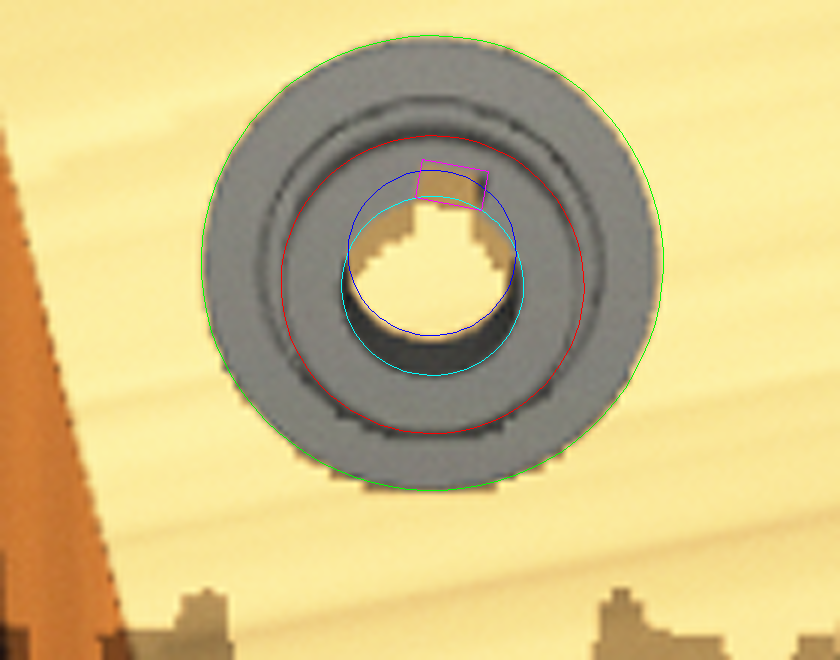

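>>> {"api": "arm_command", "payload": {
  "series": [0.002,0.003,-0.05,0,0,-0.075,0.002,0.003,-0.08,0,0,-0.075,0,0,-0.09,0,0,-0.075,0,0,-0.09,0,0,0,0,0,-0.08,0,0,0,0,0,-0.06,0,0,0,0,0,-0.03,0,0,0,0,0,0,0,0,0,0,0,0,0,0,0,0,0,0,0,0,0]
}}

```text
time_s: 19.22
ee_pos: [452.9, 324.5, 53.0]
ee_rot: [179.9, -0.1, 80.2]
force: [0.4, -0.5, -0.1]
gripper_width: 68.5
```

```bash
python3 - <<'E'
from h import *
f,p=wr('w17')
E
```

```text
19.2167 [452.9 324.5  53. ] [ 1.799e+02 -8.000e-02  8.020e+01] [ 0.4 -0.5 -0.1] 68.5
```

View pics/w17.png

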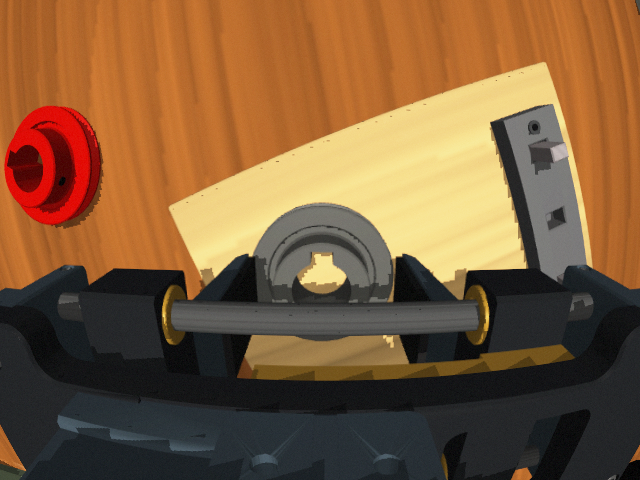

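>>> {"api": "arm_command", "payload": {
  "series": [-0.002,0,-0.02,0,0,0,0,0,-0.015,0,0,0,0,0,-0.006,0,0,0,0,0,0,0,0,0,0,0,0,0,0,0]
}}

```text
time_s: 19.68
ee_pos: [450.9, 324.7, 35.2]
ee_rot: [-180.0, 0.0, 80.3]
force: [0.3, -0.2, 0.3]
gripper_width: 68.5
```

>>> {"api": "arm_command", "payload": {
  "series": [0,0,0,0,0,0,0,0,0,0,0,0,0,0,0,0,0,0,0,0,0,0,0,0,0,0,0,0,0,0],
  "hand": 0.3,
  "newtons": 40
}}

```text
time_s: 20.1
ee_pos: [451.0, 324.8, 35.6]
ee_rot: [180.0, -0.0, 80.3]
force: [-1.2, 0.1, 0.7]
gripper_width: 49.3
```

>>> {"api": "arm_command", "payload": {
  "series": [0,0,0.01,0,0,0,0,0,0.02,0,0,0,0,0,0.04,0,0,0,0,0,0,0,0,0]
}}

```text
time_s: 20.43
ee_pos: [452.3, 325.5, 65.7]
ee_rot: [179.8, -0.2, 80.3]
force: [1.0, 1.2, -4.5]
gripper_width: 48.9
```

```bash
python3 - <<'E'
from h import *
f,p=wr('w18',(235,180,180,140),4)
save('side','side18')
E
```

```text
20.4333 [452.3 325.5  65.7] [ 1.7981e+02 -1.7000e-01  8.0270e+01] [ 1.   1.2 -4.5] 48.9
```

View pics/w18c.png

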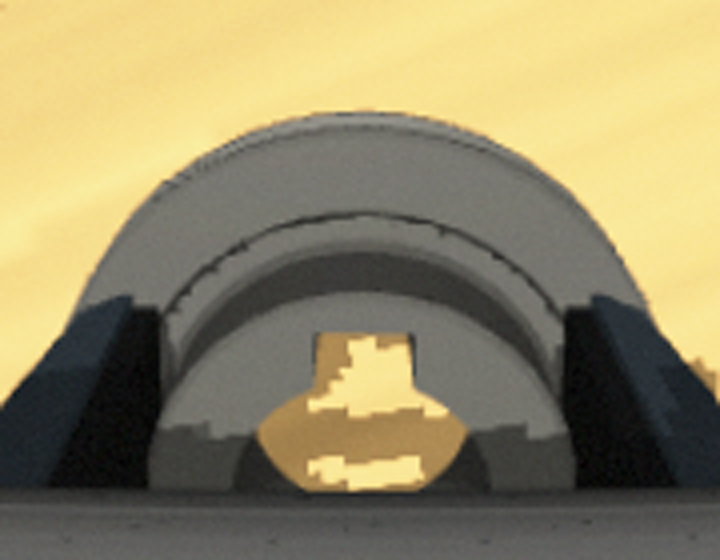

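```bash
python3 - <<'E'
from ov import *
f,p=pickle.load(open('w18.pkl','rb'))
z0=p[0][2]-27.4
a=np.radians(80.3);u=np.array([np.cos(a),np.sin(a)])
for d in(-0.5,): 
  ov('w18',p[0][:2]+d*u,80.3,z0,'w18o',np.array([235,180]),(180,140),4.4)
E
```

```text
(no output)
```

View pics/w18o.png

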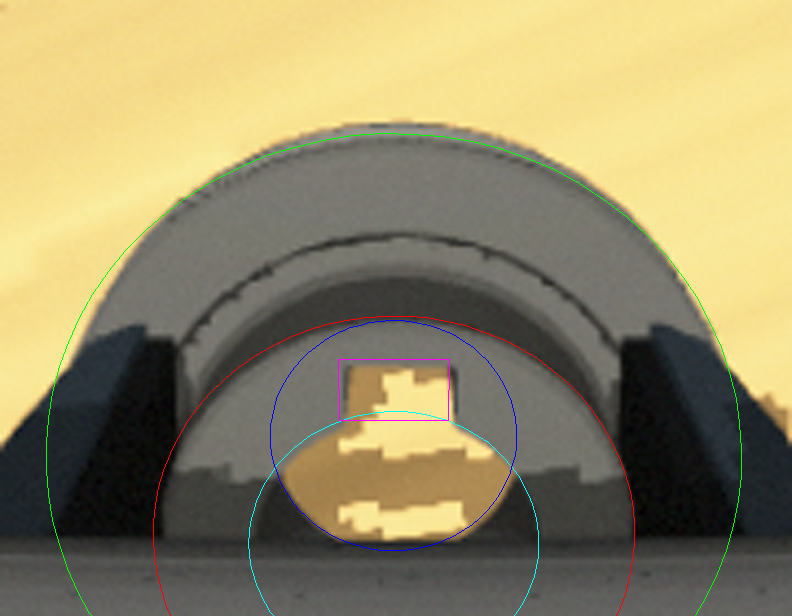

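>>> {"api": "arm_command", "payload": {
  "series": [0,0,0.06,0,0,0,0,0,0.09,0,0,0,0,0,0.09,0,0,0,0,0,0.09,0,0,0,0,0,0.045,0,0,0,0.0138,-0.0715,0,0,0,-0.0648,0.0138,-0.0715,0,0,0,-0.0648,0.0138,-0.0715,0,0,0,-0.0648,0.0138,-0.0715,0,0,0,-0.0648,0.0138,-0.0715,0,0,0,-0.0648,0.0138,-0.0715,0,0,0,-0.0648,0.0138,-0.0715,0,0,0,-0.0648,0.0138,-0.0715,0,0,0,-0.0648,0.0138,-0.0715,0,0,0,-0.0648,0.0138,-0.0715,0,0,0,-0.0648,0.0138,-0.0715,0,0,0,-0.0648,0.0138,-0.0715,0,0,0,-0.0648,0,0,0,0,0,0]
}}

```text
time_s: 22.03
ee_pos: [517.5, -23.3, 212.3]
ee_rot: [179.9, 0.2, 45.0]
force: [-0.1, 0.9, -5.6]
gripper_width: 49.0
```

>>> {"api": "arm_command", "payload": {
  "series": [0,0,0,0,0,0,0,0,0,0,0,0,0,0,0,0,0,0]
}}

```text
time_s: 22.28
ee_pos: [516.7, -17.7, 212.8]
ee_rot: [-179.9, 0.0, 45.3]
force: [-0.5, -0.2, -4.6]
gripper_width: 48.9
```

```bash
python3 - <<'E'
from h import *
f,p=wr('w19',(260,215,130,98),6)
for n in ('side','scene'): pickle.dump(save(n,n+'19'),open(n+'19.pkl','wb'))
im=cv2.imread('pics/side19.png')[180:260,280:380];cv2.imwrite('pics/side19c.png',cv2.resize(im,None,fx=7,fy=7,interpolation=cv2.INTER_CUBIC))
im=cv2.imread('pics/scene19.png')[165:245,265:365];cv2.imwrite('pics/scene19c.png',cv2.resize(im,None,fx=7,fy=7,interpolation=cv2.INTER_CUBIC))
E
```

```text
22.2833 [516.7 -17.7 212.8] [-1.7993e+02  4.0000e-02  4.5340e+01] [-0.5 -0.2 -4.6] 48.9
```

View pics/w19c.png

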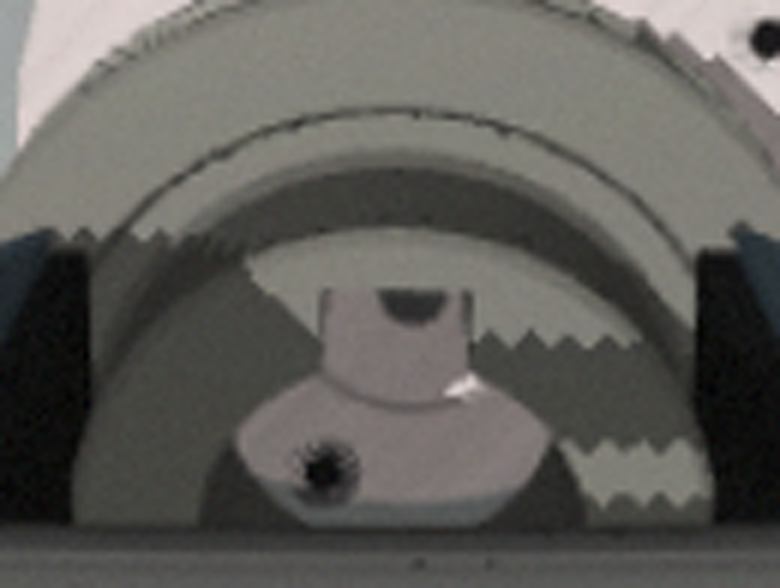

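View pics/side19c.png

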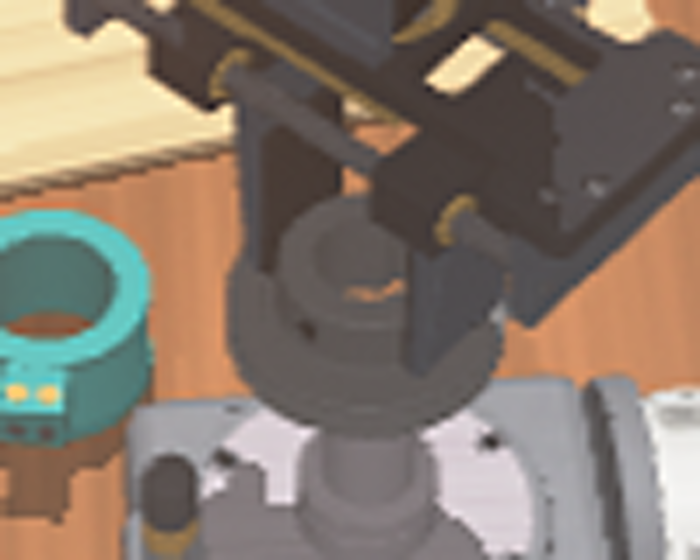

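View pics/scene19c.png

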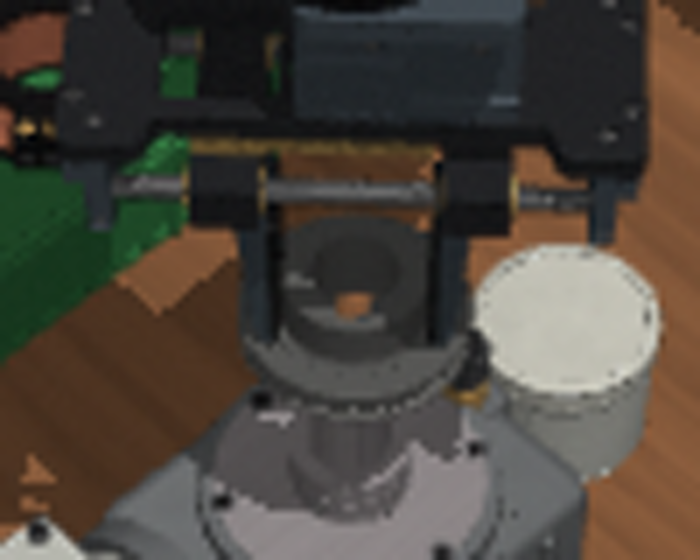

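```bash
cat > fit.py <<'E'
from ov import *
def run(name,dp,ds,o,sz,s,out,yaw=45.34):
    f,p=pickle.load(open(name+'.pkl','rb')); o=np.array(o)
    a=np.radians(yaw);u=np.array([np.cos(a),np.sin(a)]);v=np.array([-u[1],u[0]])
    C=p[0][:2]+dp[0]*u+dp[1]*v; ov(name,C,yaw,p[0][2]-27.4,out,o,sz,s)
    im=cv2.imread(f'pics/{out}.png'); S=p[0][:2]+ds[0]*u+ds[1]*v
    t=np.linspace(0,6.283,80)
    for r in(13,14,3): cv2.polylines(im,[np.array([((proj(f,[S[0]+r*np.cos(b),S[1]+r*np.sin(b),161 if r!=14 else 160],p)-o+.5)*s).astype(int) for b in t])],True,(0,165,255),1)
    cv2.imwrite(f'pics/{out}.png',im); print('S world',S)
E
python3 -c "
from fit import *
run('w19',(-1.2,-0.6),(0,-0.6),(260,200),(130,110),6,'w19o')"
```

```text
S world [517.08244768 -18.08941052]
```

View pics/w19o.png

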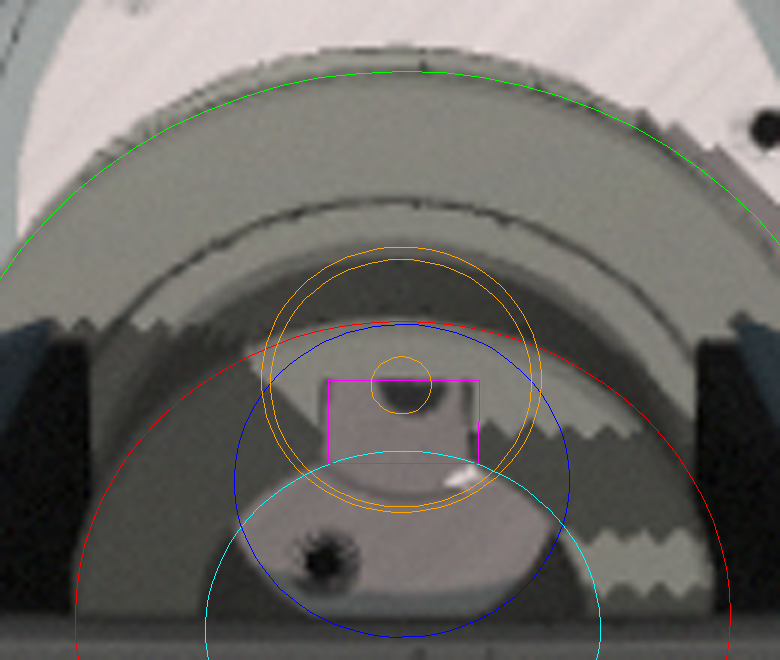

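>>> {"api": "arm_command", "payload": {
  "series": [0.005,0,-0.01,0,0,0,0,0,-0.01,0,0,0,0,0,0,0,0,0,0,0,0,0,0,0,0,0,0,0,0,0]
}}

```text
time_s: 22.85
ee_pos: [519.2, -18.5, 205.3]
ee_rot: [-180.0, 0.0, 45.3]
force: [0.5, -0.6, -5.2]
gripper_width: 49.0
```

```bash
python3 - <<'E'
from fit import *
f,p=wr('w20',(260,215,130,98),6)
run('w20',(-1.2,-0.1),(1,-0.2),(260,200),(130,110),6,'w20o')
E
```

```text
22.85 [519.2 -18.5 205.3] [-1.7999e+02  1.0000e-02  4.5280e+01] [ 0.5 -0.6 -5.2] 49.0
S world [520.0480917  -17.90216853]
```

View pics/w20o.png

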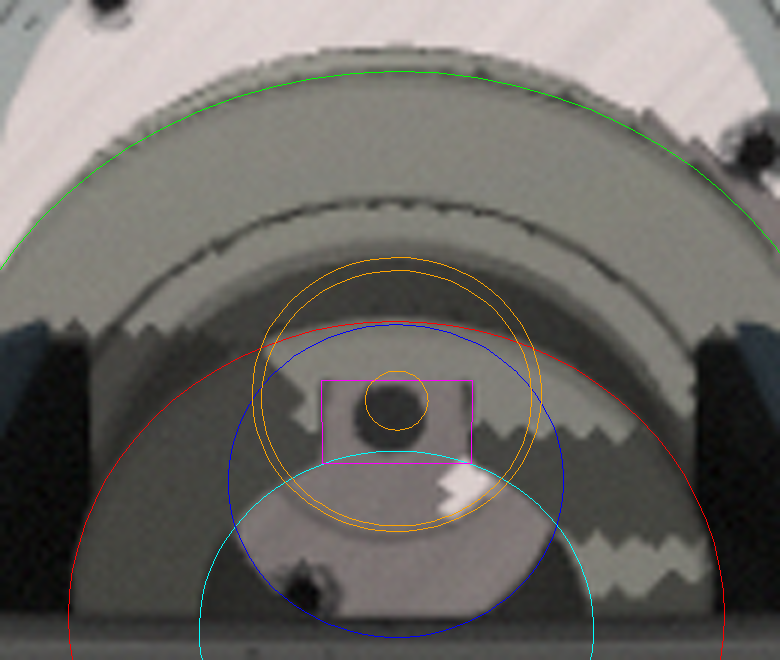

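>>> {"api": "arm_command", "payload": {
  "series": [0.0003,0.0028,-0.01,0,0,0,0,0,-0.01,0,0,0,0,0,-0.008,0,0,0,0,0,0,0,0,0,0,0,0,0,0,0]
}}

```text
time_s: 23.32
ee_pos: [519.1, -17.4, 193.8]
ee_rot: [-180.0, 0.0, 45.3]
force: [-0.4, 0.4, -5.5]
gripper_width: 48.8
```

```bash
python3 - <<'E'
from fit import *
f,p=wr('w21',(260,215,130,98),6)
run('w21',(-1.2,0),(-0.45,-.3),(260,200),(130,110),6,'w21o')
E
```

```text
23.3167 [519.1 -17.4 193.8] [-1.7997e+02  3.0000e-02  4.5280e+01] [-0.4  0.4 -5.5] 48.8
S world [518.9913027  -17.93771861]
```

View pics/w21o.png

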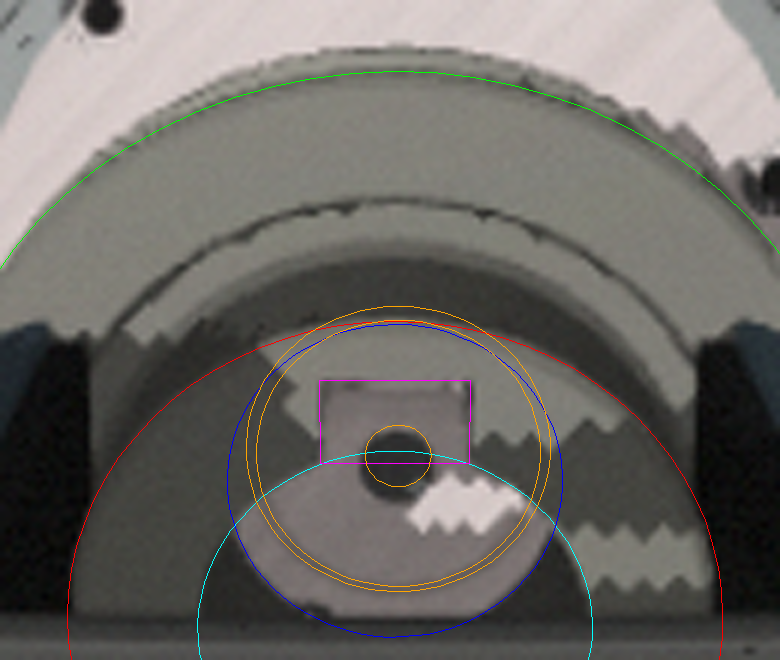

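>>> {"api": "arm_command", "payload": {
  "series": [0,0,-0.006,0,0,0,0,0,-0.005,0,0,0,0,0,-0.004,0,0,0,0,0,0,0,0,0,0,0,0,0,0,0]
}}

```text
time_s: 23.78
ee_pos: [519.3, -17.4, 188.1]
ee_rot: [-180.0, 0.0, 45.3]
force: [0.0, -0.1, -4.5]
gripper_width: 49.0
```

>>> {"api": "arm_command", "payload": {
  "series": [0,0,-0.004,0,0,0,0,0,-0.004,0,0,0,0,0,0,0,0,0,0,0,0,0,0,0]
}}

```text
time_s: 24.12
ee_pos: [519.3, -17.4, 184.9]
ee_rot: [-180.0, 0.0, 45.3]
force: [0.1, -0.2, -5.2]
gripper_width: 49.0
```

```bash
python3 - <<'E'
from fit import *
f,p=wr('w22',(260,215,130,98),6)
run('w22',(-1.2,0),(-1.2,0),(260,200),(130,110),6,'w22o')
E
```

```text
24.1167 [519.3 -17.4 184.9] [-1.7999e+02  1.0000e-02  4.5280e+01] [ 0.1 -0.2 -5.2] 49.0
S world [518.40965651 -18.24659399]
```

View pics/w22o.png

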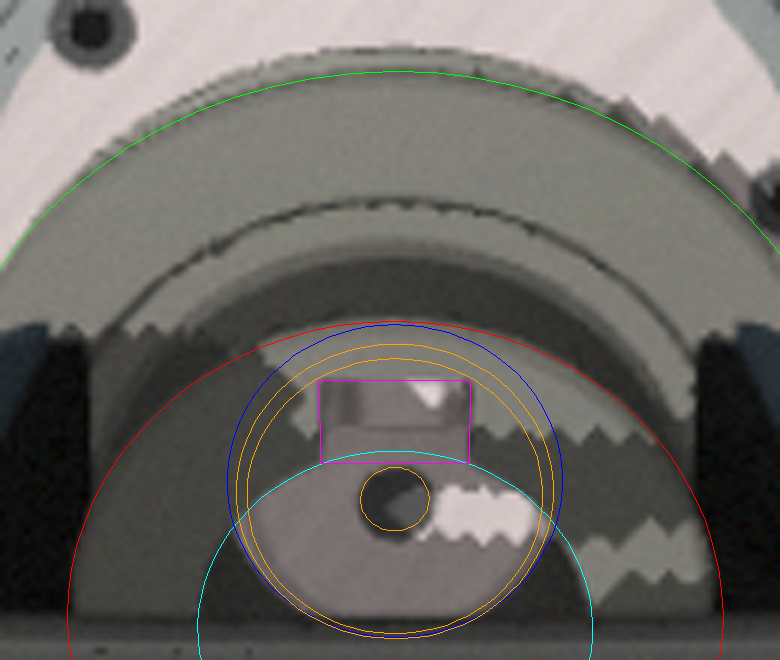

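>>> {"api": "arm_command", "payload": {
  "series": [0,0,-0.006,0,0,0,0,0,-0.008,0,0,0,0,0,-0.008,0,0,0,0,0,0,0,0,0,0,0,0,0,0,0]
}}

```text
time_s: 24.58
ee_pos: [519.1, -17.4, 175.8]
ee_rot: [-180.0, 0.0, 45.3]
force: [0.6, -0.1, -4.7]
gripper_width: 49.0
```

>>> {"api": "arm_command", "payload": {
  "series": [0,0,-0.01,0,0,0,0,0,-0.01,0,0,0,0,0,-0.01,0,0,0,0,0,0,0,0,0,0,0,0,0,0,0]
}}

```text
time_s: 25.0
ee_pos: [519.1, -17.4, 163.8]
ee_rot: [-180.0, 0.0, 45.3]
force: [-0.0, -0.0, -4.5]
gripper_width: 48.9
```

>>> {"api": "arm_command", "payload": {
  "series": [0,0,-0.01,0,0,0,0,0,-0.01,0,0,0,0,0,-0.008,0,0,0,0,0,0,0,0,0,0,0,0,0,0,0]
}}

```text
time_s: 25.42
ee_pos: [519.1, -17.4, 152.7]
ee_rot: [-180.0, 0.0, 45.3]
force: [0.2, 0.8, -5.3]
gripper_width: 49.0
```

>>> {"api": "arm_command", "payload": {
  "series": [0,0,-0.005,0,0,0,0,0,-0.004,0,0,0,0,0,-0.002,0,0,0,0,0,0,0,0,0]
}}

```text
time_s: 25.75
ee_pos: [519.4, -17.4, 148.6]
ee_rot: [180.0, -0.0, 45.3]
force: [0.2, -0.1, -5.1]
gripper_width: 48.8
```

>>> {"api": "arm_command", "payload": {
  "series": [0,0,-0.003,0,0,0,0,0,0,0,0,0,0,0,0,0,0,0]
}}

```text
time_s: 26.0
ee_pos: [519.4, -17.4, 148.5]
ee_rot: [180.0, -0.0, 45.3]
force: [-3.3, 0.3, 5.5]
gripper_width: 49.0
```

>>> {"api": "arm_command", "payload": {
  "series": [0,0,0,0,0,0,0,0,0,0,0,0,0,0,0,0,0,0,0,0,0,0,0,0],
  "hand": 0.78
}}

```text
time_s: 26.33
ee_pos: [519.6, -17.4, 147.4]
ee_rot: [180.0, -0.0, 45.3]
force: [0.6, 0.5, 0.9]
gripper_width: 70.6
```

>>> {"api": "arm_command", "payload": {
  "series": [0,0,0.02,0,0,0,0,0,0.05,0,0,0,0,0,0.08,0,0,0,0,0,0.09,0,0,0,0,0,0.09,0,0,0,0,0,0.05,0,0,0,0,0,0,0,0,0,0,0,0,0,0,0,0,0,0,0,0,0]
}}

```text
time_s: 27.08
ee_pos: [518.7, -17.4, 298.5]
ee_rot: [-179.9, 0.1, 45.3]
force: [0.8, -0.5, -0.1]
gripper_width: 71.1
```

```bash
python3 - <<'E'
from ov import *
f,p=wr('w23',(255,165,140,105),6)
ov('w23',(518.2,-18.6),45.3,121,'w23o',np.array([255,165]),(140,115),6)
for n in ('side','scene'): pickle.dump(save(n,n+'23'),open(n+'23.pkl','wb'))
sd=pickle.load(open('side23.pkl','rb'))
im=sd['frame'][205:275,285:385,::-1].copy();im=cv2.resize(im,None,fx=8,fy=8,interpolation=cv2.INTER_CUBIC)
t=np.linspace(0,6.283,80)
for r,z in((40,121),(40,135),(25,153)):
  q=[((proj(sd,[517.3+r*np.cos(b),-19.2+r*np.sin(b),z])-[285,205]+.5)*8).astype(int) for b in t];cv2.polylines(im,[np.array(q)],True,(0,0,255),1)
cv2.imwrite('pics/side23o.png',im)
E
```

```text
27.0833 [518.7 -17.4 298.5] [-1.7993e+02  7.0000e-02  4.5280e+01] [ 0.8 -0.5 -0.1] 71.1
```

View pics/w23o.png

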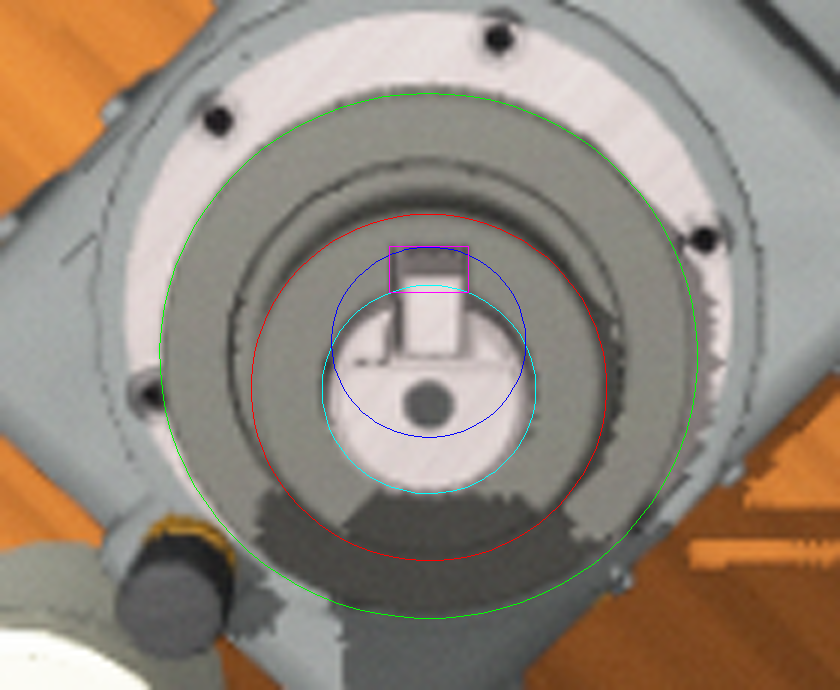

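View pics/side23o.png

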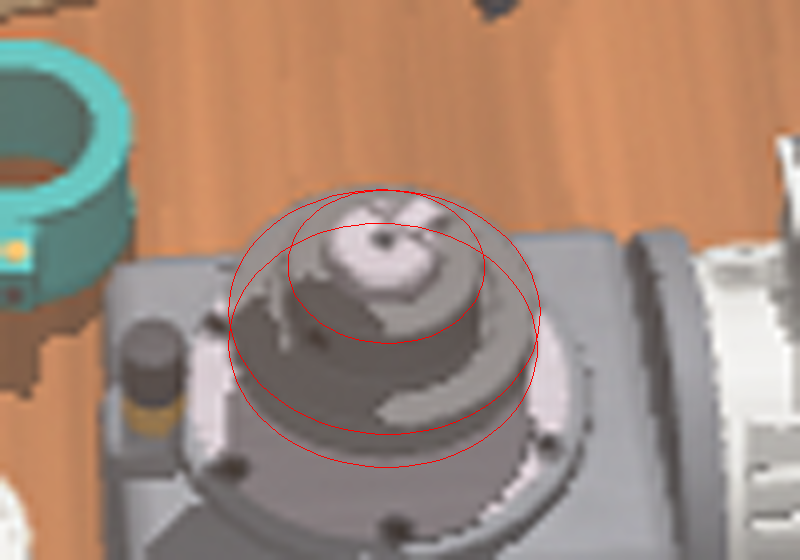

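View pics/scene23.png

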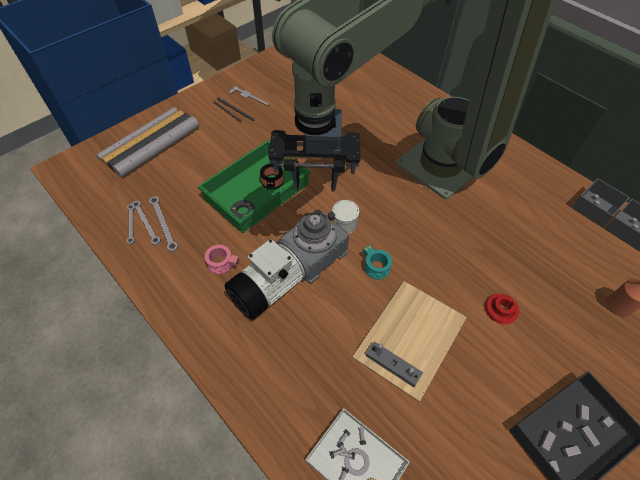

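```bash
python3 -c "
from h import *
print(env.job_done())"
```

```text
the job is handed in; nothing more can be done
None
```

The job is done and handed in at about 27 s of the 72 s allowed; handing in gives no verdict, so what follows rests on my own checks.

- **Coil:** I slid it straight up off the shaft and set it on the bin floor, feeling the contact before letting go. It lies flat, right side up, about 60 mm to the free side of the bin's middle. The plate looked untouched.
- **Key:** I took the middle-length key from the centre pocket (its top measured 58 mm above the bench, as it should be). I lowered it into the keyway and let it drop the last few millimetres. Its top is level with the shaft's, and it spans 6.7 to 17.7 mm from the axis. It rests about 0.9 mm to one side of the slot, near the edge of its 1 mm play.
- **Pulley:** I gripped it by the boss, lined it up through its bore by the wrist camera and lowered it without resistance. It touched the collar at the expected height, with its foot at about 121.1 mm against 121. The final wrist picture matches a model of the pulley on the shaft's axis, with the keyway over the key.
- **Left alone:** I did not touch the other two keys, the tin or the look-alikes, and I saw no change to them in the pictures. I did not measure them again.

Two checks disagreed slightly. The cameras differed by about 1 to 2 mm on where the shaft is, so I trusted the view through the pulley's bore and the contact forces. In the last side picture the rim's lower edge also looked about 1.5 mm (one pixel) higher than the model, which is within the 3 mm allowed.

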